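Pull down the loose collar of a pad press with its tommy bar

TASK

Tighten the loose collar of the pad press, the one beside the card box, with its tommy bar, moving the bar from hole to hole, until the collar sits firm on the pressing bar: about 0.8 newton metres and not much more, or the sheets are crushed. Then draw the bar out, lay it back flat on its rubber mat, and leave the other things on the desk where they are.

Things in the scene. Friction and masses are not known exactly. Their poses are not given: they have to be found in the camera images.
- press: Pad press, clamps a stack of sheets for gluing the spine; fixed. Grey base plate 215 x 325 mm, 24 mm high, with two threaded posts 24 mm thick, tops 152 mm above the desk, at y = +125 and -125 mm. Origin on the desk midway between the posts, z up; the stack's spine faces -x. The free side to work from is -x: the bar can swing about 55 degrees to the card box's side of it and 65 degrees to the other.
- collar: The loose collar: plain steel ring nut 80 mm across, 34 mm high, on the press's post at y = -125 mm; origin on the post's axis at its underside, z up. Clockwise from above tightens and lowers it, 12 mm a turn. It starts 4.4 to 7.1 mm above the pressing bar: 2.3 to 3.7 rad, differing each time, until it lands; then it stiffens quickly. The like collar on the other post is already tight.
- collar_mid (a point): Axis of the loose collar at the height of its bar holes, 17 mm above its underside, z up. Eight round radial holes 12 mm wide, one along this x axis and at every 45 degrees from it, each from the rim (40 mm from the axis) in to the post (12 mm). It turns with 0.1 N m until it lands; firm is 0.6 to 1.2 N m. The bar's nose has 2 mm of play: it tilts some 5 degrees in the hole before it pulls.
- stack: Stack of sheets 148 x 210 mm with the pressing bar on it: flat steel bar 56 x 310 x 20 mm along y, threaded over both posts. Stack and bar together are 64 to 65.7 mm thick, differing each time. Origin at the underside of the stack, 24 mm above the desk, midway between the posts, axes as the press's.
- bar: Tommy bar of plain steel, 220 mm long, 0.29 kg: square bar 14 x 14 mm from x = -110 to +65 mm, then a round nose 10 mm thick to the rounded tip at x = +110 mm. Origin on its centre line at mid length, x along it towards the tip. It starts lying on the mat, its centre line 11 mm above the desk.
- bar_tip (a point): The very tip of the tommy bar's nose, on its centre line; axes as the bar's.
- mat: Black rubber mat 280 x 130 x 4 mm, fixed on the desk; origin at the centre of its underside, x along its length.
- card_box: Bystander: open card box 200 x 80 x 150 mm full of cards, about 230 mm from the loose collar's axis on the side away from the other post: the bar cannot swing past it, nor past the other post. Origin at the centre of its underside.
- glue_bottle: Bystander: white glue bottle 56 mm wide, 125 mm high; origin at the centre of its underside.
- pen_cup: Bystander: grey cup 72 mm wide, 100 mm high, pens up to 155 mm; origin at the centre of its underside.
- stapler: Bystander: black stapler 135 x 32 x 50 mm; origin at the centre of its underside.
Mind the look-alikes: they are no part of the job. Several things have the shape of the bar; the one meant has the colours described above.

How it is judged:
By the outcome, as a careful person would: the job done as asked, in the order asked, and still so for the second after the job is handed in, with the robot touching nothing.
It also fails if it takes over 72 s, if anything falls off the work surface, if the arm or the gripper's body presses on something with over 40 N, if the wrist force passes 120 N, or if a joint passes its speed limit or range.

ROBOT

A 6-joint arm with a two-finger parallel gripper is mounted at the origin on the work surface. World frame = base frame: x ahead of the robot, y to its left, z up, the work surface at z = 0. Lengths are in m, angles in rad, forces in N, time in s.
With the tool pointing down it reaches from about 0.3 to 0.775 m from the base axis. Payload 14.6 kg.
Tool frame: the origin (TCP) lies at the very end of the fingers, on their centre line; the grasp point (between the pads) lies 19 mm behind it; y points along the fingers, z is the direction in which the jaws open and shut, and the axes are right-handed (so a half turn about y gives the same grasp; the last joint's range is limited). The gripper opens to 94 mm and grips with 3 to 60 N. Pads are 16 mm wide; open, the fingers measure 119 mm over their backs; the gripper's body (75 mm by 177 mm) begins 78 mm behind the grasp point.
Start: joints at [1.109, 0.3, 1.521, -0, 1.321, -0.067], TCP at [0.212, 0.508, 0.205] pointing down, gripper open.
Joint ranges: [-3.03, 3.03], [-0.79, 2.21], [0.23, 2.52], [-1.04, 4.18], [0, 3.07], [-2.55, 2.55]. Speed limits (rad/s): [2.22, 2.22, 2.57, 3.14, 3.14, 3.14].

INTERFACE

Orientations are given as [roll, pitch, yaw] about the fixed x, y, z axes, in that order (R = Rz(yaw) Ry(pitch) Rx(roll)).
In Python, from station import get_obs, camera, job gives the robot as it stands.
- The arm moves only by the tool step_arm, never from a script. Its argument "targets" is a list of rows, each a list of 6 numbers: the shift along the tool's x, y, z in mm, then the turn, a rotation vector about the tool's x, y, z in degrees. In form: [[dx, dy, dz, rx, ry, rz], ...]. A call has 1 to 12 rows; each row shifts and turns the commanded pose from where the row before left it, along the tool's axes as they then stand; what a row does not reach is not made up. A row lasts 1/8 s, in which the tool goes at most 62.5 mm and 10.7 degrees, less where a joint would pass 70% of its speed; a pose out of reach is approached as far as the arm can. A call is refused whole if a number of a shift passes 62.5 or a number of a turn 10.7, either way. A call with a gripper value outside its range is refused whole. "gripper" is the opening, from -1 (shut) to 1 (fully open), set as the call begins (left out, the last holds). The fingers move at their own pace and stop on an object; "squeeze" is the grip in N (left out, the last holds). Time passes only in rows, so rows that do not move let the fingers close. It gives the time, the measured TCP pose, the force and the opening at its end, in the units of the state.
- get_obs(): the state, without advancing time (a new reading comes with each control period).
- camera(name): name is "scene" or "top" or "wrist"; returns a dict with "pixels" (400x640x3 uint8, red, green, blue), "intrinsics" (3x3 intrinsics, pixels), "R" (3x3) and "t" (3): a world point X has camera coordinates R X + t; the wrist camera has in their place "tool_from_camera" (4x4, takes a point from camera to tool coordinates, whose origin is the TCP and whose axes are the tool frame's). Camera axes: x right, y down, z forward; pixel columns grow to the right and rows downward; lengths in m; the calibration is good to about 2 mm. A picture is of the moment at which its call begins: read the wrist's pose just before it. There is no depth.
- job.hand_in(): hands the job in, once; it reports no verdict.
The state is a dict: "time_s": time; "qpos": joint angles; "joint_vel": joint speeds; "tau": joint torques, N m; "ee_pos": TCP position; "eef_rot": TCP orientation; "force": force on the tool from outside, world axes, zero at the start; "moment": the same for the moment, N m; "grip_width": finger opening in m.
Only numpy, scipy, OpenCV 4.12 (cv2) and the standard library are available. Lean on these libraries where they do the work, as an engineer would, in place of code of your own. Each camera call takes 0.05 s, during which the arm holds its last target.

## Working session

There is one attempt and no reset: what is moved stays moved. The work goes in short steps, Python scripts to look and compute and a tool call to move; the robot and the scene stay as the last step left them, time stands still between calls to the robot, and variables do not carry over. Pictures are saved under pics/ and viewed, and the job is handed in when it is done.

Besides the shell and the picture viewer there is one more tool, called after "Call:" by a JSON object that holds its "method" and its "body". step_arm: Moves the arm, as the interface text tells. Its arguments: {"type":"object","properties":{"targets":{"type":"array","items":{"type":"array","items":{"type":"number"}}},"gripper":{"type":"number"},"squeeze":{"type":"number"}},"required":["targets"]}

```bash
ls; mkdir -p pics
python3 - <<'E'
from station import get_obs,camera,job
import cv2,numpy as np
o=get_obs(); print(o)
for n in ["scene","top","wrist"]:
    c=camera(n); cv2.imwrite(f"pics/{n}0.png",c["pixels"][:,:,::-1])
    print(n,{k:np.round(v,4).tolist() for k,v in c.items() if k!="pixels"})
E
```

```text
pics
{'time_s': 0.0, 'qpos': array([ 1.10939976e+00,  3.00479429e-01,  1.52155937e+00, -1.01638939e-05,
        1.32068917e+00, -6.65757215e-02]), 'joint_vel': array([ 7.61514752e-04,  1.83732189e-03,  7.29341075e-04,  1.17976031e-03,
        6.07120316e-05, -5.02741240e-04]), 'tau': array([-7.10666809e-04, -5.31784666e+01, -3.52735770e+01,  7.07986252e-02,
        2.43898766e-02, -5.03134046e-06]), 'ee_pos': array([0.21143422, 0.50746336, 0.20489094]), 'eef_rot': array([-1.57192977e+00,  6.57050881e-05, -3.94818361e-01]), 'force': array([0.06968283, 0.04620091, 0.05652166]), 'moment': array([-0.01647813,  0.02227689,  0.0343959 ]), 'grip_width': 0.09433177364118381}
scene {'intrinsics': [[470.2292, 0.0, 310.9832], [0.0, 470.2292, 201.0638], [0.0, 0.0, 1.0]], 'R': [[-0.771, 0.6369, -0.0047], [0.4414, 0.529, -0.7248], [-0.4591, -0.5609, -0.6889]], 't': [0.3533, -0.1345, 1.5367]}
top {'intrinsics': [[372.437, 0.0, 317.2265], [0.0, 372.437, 199.6025], [0.0, 0.0, 1.0]], 'R': [[-0.0214, -0.9993, 0.032], [-0.9906, 0.0169, -0.1357], [0.1351, -0.0346, -0.9902]], 't': [-0.0206, 0.4712, 1.0702]}
wrist {'intrinsics': [[313.645, 0.0, 316.8015], [0.0, 313.645, 199.8732], [0.0, 0.0, 1.0]], 'tool_from_camera': [[-0.0001, 0.9635, 0.2677, -0.0785], [0.0013, -0.2677, 0.9635, -0.1799], [1.0, 0.0005, -0.0012, 0.0004], [0.0, 0.0, 0.0, 1.0]]}
```

View pics/scene0.png

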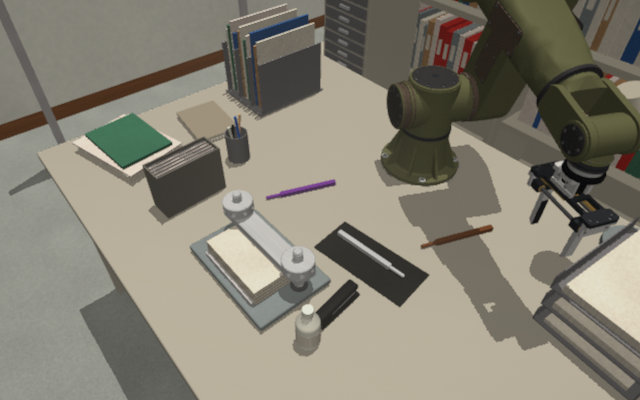

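View pics/top0.png

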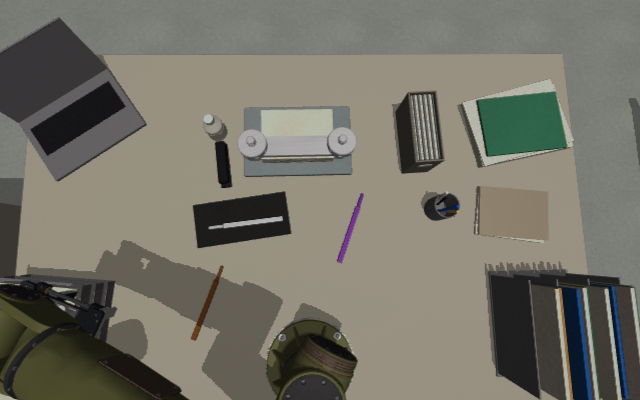

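View pics/wrist0.png

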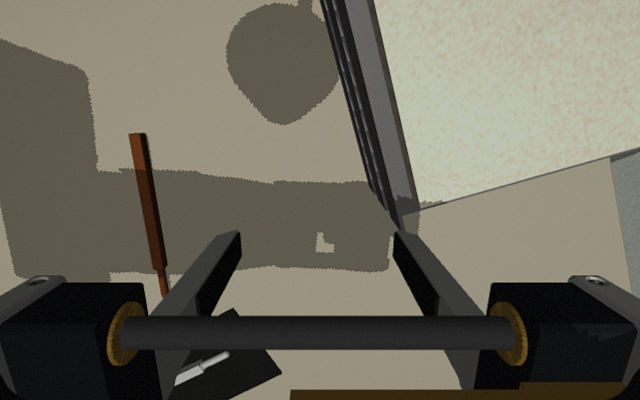

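Candidates for the bar in the top view: white/steel on the black mat (245,222), brown (207,303) and purple (350,228). The description says plain steel on the mat, so I choose the one at (245,222). The loose collar is the one next to the card box at (342,141). Next I'll check both in close crops.

```bash
cat > h.py <<'E'
import cv2,numpy as np
from scipy.spatial.transform import Rotation as Ro
from station import get_obs,camera,job
def rays(c,px):
    px=np.atleast_2d(px).astype(float); K=c["intrinsics"]
    d=np.c_[(px-K[[0,1],[2,2]])/K[[0,1],[0,1]],np.ones(len(px))]
    if "R" in c: return -c["R"].T@c["t"], d@c["R"]
    T=c["T"]; return T[:3,3], d@T[:3,:3].T
def cast(c,px,z):
    o,d=rays(c,px); s=(z-o[2])/d[:,2]; return o+d*s[:,None]
def proj(c,X):
    X=np.atleast_2d(X)
    if "R" in c: p=X@c["R"].T+c["t"]
    else: p=(X-c["T"][:3,3])@c["T"][:3,:3]
    p=p@c["intrinsics"].T; return p[:,:2]/p[:,2:]
def pose(o):
    T=np.eye(4);T[:3,:3]=Ro.from_euler('xyz',o["eef_rot"]).as_matrix();T[:3,3]=o["ee_pos"];return T
def wrist():
    o=get_obs();c=camera("wrist");c["T"]=pose(o)@c["tool_from_camera"];return c,o
def save(n,im): cv2.imwrite(f"pics/{n}.png",im[:,:,::-1])
E
python3 - <<'E'
from h import *
c=camera("top");p=c["pixels"]
a=cv2.resize(p[85:260,180:460],None,fx=2.8,fy=2.8,interpolation=cv2.INTER_CUBIC);save("topc",a)
hsv=cv2.cvtColor(p,cv2.COLOR_RGB2HSV)
m=((hsv[...,2]<60)).astype(np.uint8);m[:180]=0;m[255:]=0;m[:,:185]=0;m[:,300:]=0
m=cv2.morphologyEx(m,cv2.MORPH_CLOSE,np.ones((15,15)))
cs=max(cv2.findContours(m,0,2)[0],key=cv2.contourArea);b=cv2.boxPoints(cv2.minAreaRect(cs))
print("mat",b,cast(c,b,.004).round(4))
g=p.astype(int).sum(2);mm=np.zeros_like(m);cv2.fillConvexPoly(mm,cv2.erode(m,np.ones((1,1)))is None or b.astype(int),1)
mm=cv2.erode(mm,np.ones((7,7)))
s=((g>240)&(mm>0)).astype(np.uint8);ys,xs=np.nonzero(s)
P=np.c_[xs,ys].astype(float);mu=P.mean(0);u=np.linalg.svd(P-mu)[2][0] if 0 else np.linalg.svd(P-mu,full_matrices=False)[2][0]
t=(P-mu)@u;e=np.array([mu+u*t.min(),mu+u*t.max()]);print("bar",len(P),e,cast(c,e,.014).round(4))
for k in np.arange(t.min(),t.max(),8):
    q=P[(t>=k)&(t<k+8)];print(round(k),len(q)/8,end="; ")
print()
for n,uv,z in [("collarR",(342,141),.13),("collarL",(252,143),.12)]: print(n,cast(c,uv,z))
print("cam",rays(c,(0,0))[0]);s=camera("scene");print(rays(s,(0,0))[0])
save("scc",cv2.resize(s["pixels"][170:300,180:380],None,fx=4,fy=4,interpolation=cv2.INTER_CUBIC))
E
```

```text
mat [[187.9513  184.82983]
 [280.85873 170.37756]
 [290.60947 233.06079]
 [197.70203 247.51306]] [[0.5263 0.359  0.004 ]
 [0.5667 0.0788 0.004 ]
 [0.3748 0.0513 0.004 ]
 [0.3377 0.3258 0.004 ]]
bar 1870 [[280.29255121 192.21721064]
 [191.5738822  198.32962122]] [[0.4975 0.0804 0.014 ]
 [0.4834 0.3442 0.014 ]]
-43 20.75; -35 23.0; -27 22.875; -19 23.25; -11 23.375; -3 23.0; 5 17.0; 13 19.875; 21 21.5; 29 19.625; 37 18.25; 45 1.25; 
collarR [[ 0.61952107 -0.09819144  0.13      ]]
collarL [[0.61976721 0.15045948 0.12      ]]
cam [0.32174837 0.008467   1.12438239]
[1.03726549 0.70801273 0.96288829]
```

View pics/topc.png

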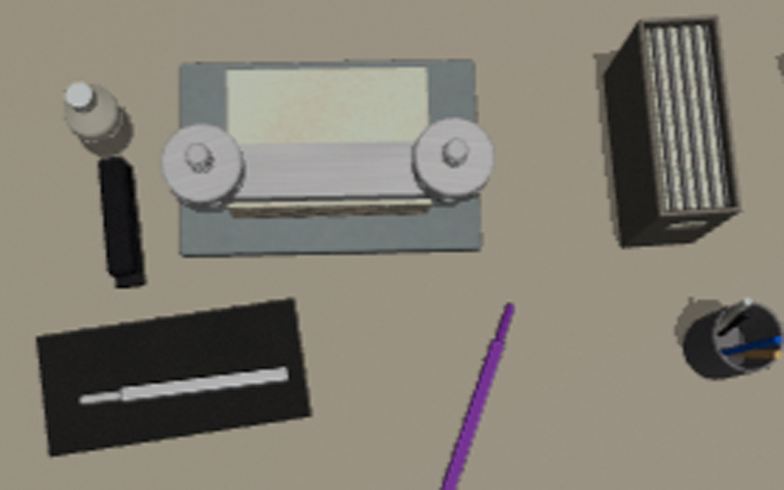

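View pics/scc.png

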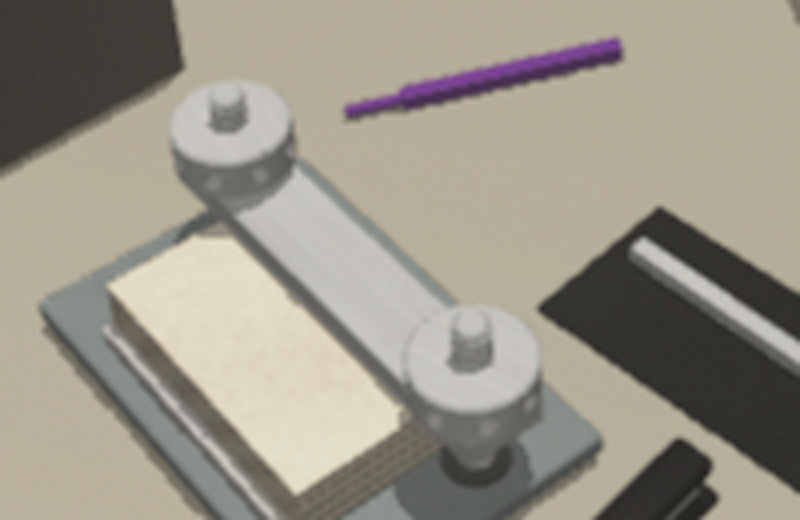

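The crop shows the steel bar on the mat with its thin nose to the left (+y). The loose collar has its holes visible on its side. My mat mask merged with the stapler, so I'll measure again.

Run:
```python
from h import *
c=camera("top");p=c["pixels"]
g=p.astype(int).sum(2)
m=(g<130).astype(np.uint8);m[:190]=0;m[255:]=0;m[:,:185]=0;m[:,300:]=0;m[:196,200:240]=0
m=cv2.morphologyEx(m,cv2.MORPH_CLOSE,np.ones((13,13)))
cs=max(cv2.findContours(m,0,2)[0],key=cv2.contourArea);b=cv2.boxPoints(cv2.minAreaRect(cs))
print("mat",b.round(1).tolist(),cast(c,b,.004).round(4).tolist(),cast(c,b,.004).mean(0))
mm=np.zeros_like(m);cv2.fillConvexPoly(mm,b.astype(int),1);mm=cv2.erode(mm,np.ones((7,7)))
s=((g>250)&(mm>0)).astype(np.uint8);ys,xs=np.nonzero(s)
P=cast(c,np.c_[xs,ys],.016)[:,:2];mu=P.mean(0);u=np.linalg.svd(P-mu,full_matrices=False)[2][0];u*=np.sign(u[1])
t=(P-mu)@u;w=(P-mu)@np.array([-u[1],u[0]])
for k in np.arange(t.min(),t.max(),.02):
    q=(t>=k)&(t<k+.02);print(round(k,3),q.sum(),round(np.ptp(w[q]),4),round(w[q].mean(),4),end="; ")
print("\nends",mu+u*t.min(),mu+u*t.max(),"dir deg",np.degrees(np.arctan2(u[1],u[0])),np.ptp(t))
# press base plate
hsv=cv2.cvtColor(p,cv2.COLOR_RGB2HSV);print(p[168,300],hsv[168,300])
ref=hsv[168,300].astype(int);d=np.abs(hsv.astype(int)-ref);q=((d[...,0]<12)&(d[...,1]<25)&(d[...,2]<40)).astype(np.uint8)
q[:95]=0;q[185:]=0;q[:,:230]=0;q[:,370:]=0
q=cv2.morphologyEx(q,cv2.MORPH_OPEN,np.ones((3,3)))
pts=np.argwhere(q)[:,::-1].astype(np.float32);b=cv2.boxPoints(cv2.minAreaRect(pts));B=cast(c,b,.024);print("plate",b.round(1).tolist(),B.round(4).tolist(),B.mean(0))
# collars
for n,x0,z in (("R",342,.13),("L",252,.122)):
    sub=cv2.medianBlur(cv2.cvtColor(p,cv2.COLOR_RGB2GRAY)[115:170,x0-28:x0+28],3)
    sub=cv2.resize(sub,None,fx=4,fy=4,interpolation=cv2.INTER_CUBIC)
    h=cv2.HoughCircles(sub,cv2.HOUGH_GRADIENT,1,400,param1=100,param2=10,minRadius=48,maxRadius=70)
    u=(h[0,0,:2]+.5)/4-.5+[x0-28,115];print(n,u,h[0,0,2]/4,cast(c,u,z),"expected r px",.04*372/(1.124-z))
```

```text
mat [[191.5, 205.5], [284.0, 191.3000030517578], [290.3999938964844, 233.10000610351562], [198.0, 247.3000030517578]] [[0.4631, 0.3468, 0.004], [0.5017, 0.0699, 0.004], [0.3747, 0.0519, 0.004], [0.3383, 0.325, 0.004]] [0.41944505 0.19838837 0.004     ]
-0.103 32 0.0137 0.0002; -0.083 33 0.0134 -0.0001; -0.063 32 0.0137 -0.0001; -0.043 32 0.0137 0.0001; -0.023 32 0.0129 0.0002; -0.003 33 0.0136 -0.0001; 0.017 31 0.0136 -0.0006; 0.037 31 0.014 0.0001; 0.057 32 0.0133 0.0001; 0.077 22 0.0088 0.0; 0.097 20 0.0077 0.0003; 
ends [0.41984805 0.07553112] [0.39589585 0.29377823] dir deg 96.26303757578293 0.21955753106418235
[115 122 123] [ 94  17 123]
plate [[244.1999969482422, 108.0], [349.3999938964844, 106.80000305175781], [350.20001220703125, 174.0], [245.0, 175.1999969482422]] [[0.7592, 0.188, 0.024], [0.7602, -0.136, 0.024], [0.5481, -0.1313, 0.024], [0.5492, 0.1846, 0.024]] [0.6541812  0.02632834 0.024     ]
R [342.  140.5] 13.725 [[ 0.62094535 -0.09823491  0.13      ]] expected r px 14.969818913480884
L [251.5 142.5] 13.725 [[0.620613   0.15155272 0.122     ]] expected r px 14.850299401197603
```

```bash
cat > plan.py <<'E'
from h import *
from scipy.spatial.transform import Slerp
def RT(yaw,tilt=0):
    """tool down with tool-x at yaw (deg); tilt: rotate about tool z (deg), + moves tool y towards -x? see use"""
    return Ro.from_euler('z',yaw,degrees=True)*Ro.from_euler('x',-90,degrees=True)*Ro.from_euler('z',tilt,degrees=True)
def rows(p0,R0,p1,R1,n,rv=None):
    """straight line; rv: optional world rotvec deg to force direction"""
    out=[];p=np.array(p0,float);R=R0
    rel=(R1*R0.inv()).as_rotvec() if rv is None else np.radians(rv)
    for k in range(1,n+1):
        pt=p0+(np.array(p1)-p0)*k/n; Rt=Ro.from_rotvec(rel*k/n)*R0
        d=R.inv().apply(pt-p)*1000; r=(R.inv()*Rt).as_rotvec(degrees=True)
        d=np.round(d,1);r=np.round(r,2)
        p=p+R.apply(d/1000);R=R*Ro.from_rotvec(r,degrees=True)
        out.append(np.r_[d,r].tolist())
    return out,p,R
def cur():
    o=get_obs();return o["ee_pos"],Ro.from_euler('xyz',o["eef_rot"])
def show(rs):
    print("["+",".join("["+",".join(f"{v:g}" for v in r)+"]" for r in rs)+"]")
E
python3 - <<'E'
from plan import *
p,R=cur()
print(RT(180,-40).as_matrix().round(2))
r1,p1,R1=rows(p,R,[.45,-.1,.2],RT(180),15,[0,0,-157.4]);show(r1)
R2=RT(180,-40);d=R2.apply([0,1,0]);print(d)
cam=np.array([.58,-.098,.112])-.21*d
t=cam-R2.apply([-.0785,-.18,0]);print(cam,t)
r2,_,_=rows(p1,R1,t,R2,5);show(r2)
E
```

```text
[[-0.77 -0.64 -0.  ]
 [ 0.   -0.   -1.  ]
 [ 0.64 -0.77  0.  ]]
[[30.3,0.4,-31.3,0,10.49,0],[35.4,0.3,-25.2,-0,10.5,0.01],[39.5,0.4,-18.4,0,10.49,0],[42.1,0.3,-10.9,-0,10.49,0.01],[43.4,0.4,-3,0,10.5,0],[43.2,0.3,4.9,0,10.49,0.01],[41.6,0.4,12.8,0,10.49,-0],[38.6,0.3,20.1,0,10.5,0],[34.3,0.4,26.8,0,10.49,0.01],[28.9,0.3,32.6,0,10.49,0],[22.4,0.3,37.3,0,10.5,0.01],[15.3,0.4,40.7,0,10.49,0],[7.5,0.3,42.8,0,10.49,0.01],[-0.3,0.3,43.6,0,10.5,0],[-8.3,0.4,42.7,0,10.49,0.01]]
[-6.42787610e-01 -6.93889390e-17 -7.66044443e-01]
[ 0.7149854  -0.098       0.27286933] [ 0.53914914 -0.098       0.18544016]
[[-17.8,2.9,-0.4,0.01,-0,-8],[-18.1,0.4,-0.4,0,-0,-8],[-17.9,-2.1,-0.4,0.01,-0.01,-8],[-17.5,-4.6,-0.4,0.01,0,-8],[-16.6,-7,-0.4,0,-0,-8]]
```

Call:
{"method": "step_arm", "body": {"targets": [[30.3,0,-31.3,0,10.5,0],[35.4,0,-25.2,0,10.5,0],[39.5,0,-18.4,0,10.5,0],[42.1,0,-10.9,0,10.5,0],[43.4,0,-3,0,10.5,0],[43.2,0,4.9,0,10.5,0],[41.6,0,12.8,0,10.5,0],[38.6,0,20.1,0,10.5,0],[34.3,0,26.8,0,10.5,0],[28.9,0,32.6,0,10.5,0],[22.4,0,37.3,0,10.5,0],[15.3,0,40.7,0,10.5,0]], "gripper": 1}}

```text
time_s: 1.8
ee_pos: [0.4023, 0.02, 0.2056]
eef_rot: [-1.571, 0.0, -2.6]
force: [-0.1, 0.2, -0.8]
grip_width: 0.0937
```

Run:
```python
from plan import *
p,R=cur();print(get_obs()["qpos"].round(3),p)
R2=RT(180,50);d=R2.apply([0,1,0])
cam=np.array([.58,-.098,.115])-.21*d
t=cam-R2.apply([-.0785,-.18,0]);print(cam,t)
m=np.array([.43,-.09,.17])
r1,p1,R1=rows(p,R,m,RT(180,10),4);show(r1)
r2,_,_=rows(p1,R1,t,R2,5);show(r2)
```

```text
[-0.041 -0.036  1.901  0.     1.276  0.988] [0.40231755 0.02001437 0.20560698]
[ 0.41913067 -0.098       0.2499854 ] [ 0.50655984 -0.098       0.07414914]
[[8.2,8.9,27.1,0.68,7.74,2.43],[4.9,9,28,0.67,7.73,2.43],[1.5,9.1,28.2,0.67,7.74,2.44],[-1.9,9.5,28.1,0.68,7.74,2.43]]
[[-11.7,21.5,1.6,-0,-0,8],[-8.7,23,1.6,-0,-0,8],[-5.3,23.9,1.6,-0,-0,8],[-2,24.5,1.6,-0,-0,8],[1.5,24.5,1.6,-0,-0,8]]
```

Call:
{"method": "step_arm", "body": {"targets": [[8.2,9,27,0.7,7.7,2.4],[4.9,9,28,0.7,7.7,2.4],[1.5,9,28,0.7,7.7,2.4],[-1.9,9.5,28,0.7,7.7,2.4],[-11.7,21.5,1.6,0,0,8],[-8.7,23,1.6,0,0,8],[-5.3,23.9,1.6,0,0,8],[-2,24.5,1.6,0,0,8],[1.5,24.5,1.6,0,0,8],[0,0,0,0,0,0]]}}

```text
time_s: 3.05
ee_pos: [0.4907, -0.0786, 0.0994]
eef_rot: [-1.62, 0.7, -3.124]
force: [0.4, 1.0, -0.4]
grip_width: 0.094
```

Run:
```python
from h import *
c,o=wrist();save("w1",c["pixels"]);np.savez("w1.npz",**c);print(o["ee_pos"],o["eef_rot"],o["qpos"])
save("w1c",cv2.resize(c["pixels"][30:210,200:440],None,fx=3.3,fy=3.3,interpolation=cv2.INTER_CUBIC))
```

```text
[ 0.4907326  -0.07862044  0.09936641] [-1.62049248  0.70016877 -3.12448072] [-0.40232467  0.07714948  2.25407075  1.08525298  0.3550446   0.1791684 ]
```

View pics/w1.png

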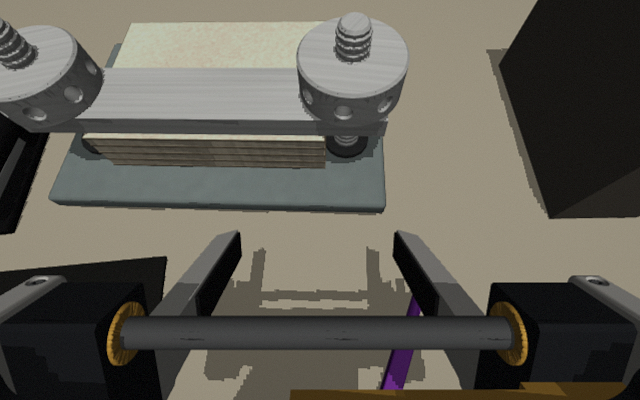

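View pics/w1c.png

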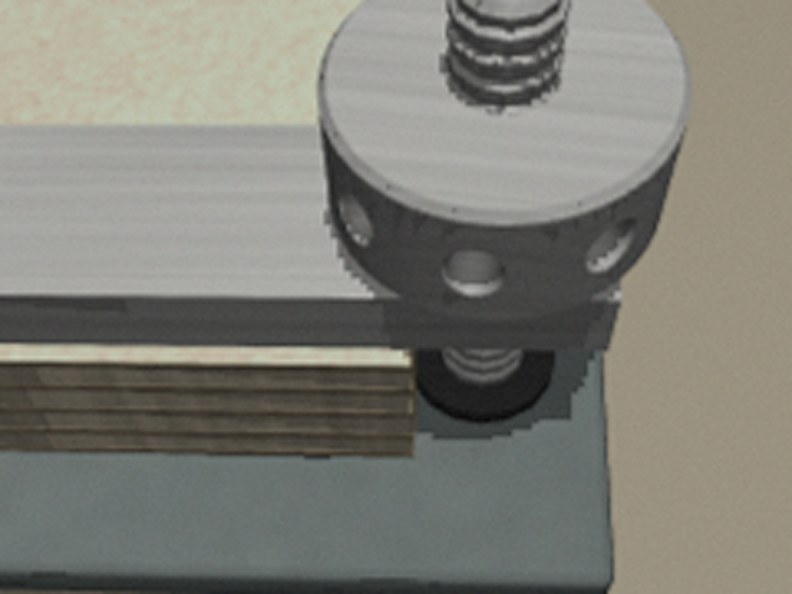

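```bash
cat > fit1.py <<'E'
from h import *
from scipy.optimize import least_squares
c=dict(np.load("w1.npz"))
H=(np.array([[354.5,218.5],[473.5,273.5],[612,245.5]])+.5)/3.3-.5+[200,30]
def holes(v,ks=(1,0,-1)):
    x,y,z,f=v; return np.array([[x-.04*np.cos(f+k*np.pi/4),y-.04*np.sin(f+k*np.pi/4),z] for k in (-1,0,1)])
# hole nose-direction f: hole at axis - .04*(cos f, sin f)
s=least_squares(lambda v:(proj(c,holes(v))-H).ravel(),[.62,-.098,.112,0.1])
print(s.x,np.degrees(s.x[3]),s.fun.round(2)); J=np.linalg.inv(s.jac.T@s.jac);print("sd for .3px",np.sqrt(np.diag(J))*.3)
x,y,z,f=s.x
th=np.linspace(0,2*np.pi,361)
def ring(r,z): return np.c_[x+r*np.cos(th),y+r*np.sin(th),0*th+z]
p=c["pixels"].copy()
big=cv2.resize(p[0:210,200:440],None,fx=3.3,fy=3.3,interpolation=cv2.INTER_CUBIC)
for r,zz,col in ((.04,z+.017,(255,0,0)),(.04,z-.017,(0,0,255)),(.012,.152,(0,255,0)),(.012,z+.017,(0,255,0))):
    q=((proj(c,ring(r,zz))-[200,0]+.5)*3.3-.5).astype(np.int32);cv2.polylines(big,[q],True,col,1)
save("w1fit",big[:600])
E
python3 fit1.py
```

```text
[ 0.62318984 -0.09765317  0.11067182 -0.12069882] -6.915532819870334 [-0.07 -0.11  0.17  0.11 -0.1  -0.  ]
sd for .3px [0.00084338 0.00023974 0.00094715 0.00654211]
```

View pics/w1fit.png

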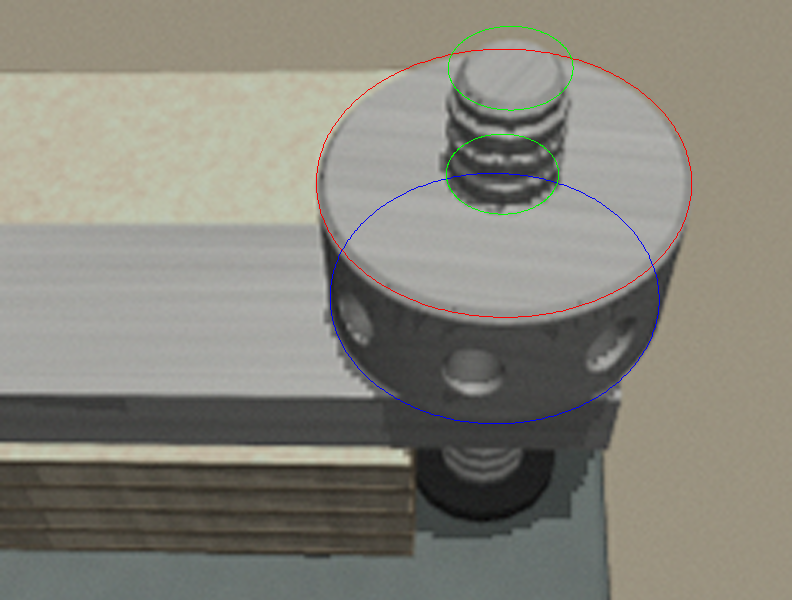

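```bash
cat >> fit1.py <<'E'
print("joint")
T=(np.array([512.5,72.5])+.5)/3.3-.5+[200,0]
def res(v):
    sh=np.array([0,v[4],v[5]])*0+np.array([0,0,v[4]])
    return np.r_[(proj(c,holes(v[:4])+sh)-H).ravel(),2*(proj(c,np.array([[v[0],v[1],.152]])+sh)-T).ravel()[:2], (v[0]-.6208)/.002/3]
for w in (0,1):
    g=lambda v:res(v)*np.r_[np.ones(8),w]
    s=least_squares(g,[.62,-.098,.112,0,0,0]);print(s.x.round(4),np.degrees(s.x[3]),s.fun.round(2))
E
python3 fit1.py
```

```text
[ 0.62318984 -0.09765317  0.11067182 -0.12069882] -6.915532819870334 [-0.07 -0.11  0.17  0.11 -0.1  -0.  ]
sd for .3px [0.00084338 0.00023974 0.00094715 0.00654211]
joint
[ 0.623  -0.0981  0.1118 -0.1302 -0.001   0.    ] -7.459101174109643 [ 0.16 -0.38  0.21  0.11  0.09  0.3  -0.2  -0.02  0.  ]
[ 0.6226 -0.098   0.1119 -0.1302 -0.0007  0.    ] -7.459080690565958 [ 0.06 -0.4   0.2   0.14  0.18  0.31 -0.2  -0.02  0.31]
```

Run:
```python
from plan import *
p,R=cur()
r1,p1,R1=rows(p,R,[.43,0,.2],RT(180-30,0),6);show(r1)
r2,p2,R2=rows(p1,R1,[.4057,.2046,.10],RT(-83.74),7);show(r2)
print(R1.as_euler('xyz'))
```

```text
[[-3.2,-18.5,-14.2,2.24,5.11,-6.4],[0.2,-19.2,-13.7,2.25,5.12,-6.4],[3.6,-19.5,-12.7,2.24,5.11,-6.4],[6.8,-19.3,-11.4,2.25,5.12,-6.4],[9.9,-18.9,-10,2.24,5.11,-6.4],[12.8,-18,-8.3,2.25,5.12,-6.4]]
[[17.6,14.3,-23.6,-0,-18.04,0],[9.5,14.3,-27.8,-0,-18.03,0],[0.3,14.2,-29.5,-0,-18.04,0],[-8.7,14.3,-28.1,-0,-18.04,0],[-17.1,14.3,-23.9,-0,-18.04,0],[-23.6,14.3,-17.6,0,-18.03,0],[-27.9,14.3,-9.4,0,-18.04,0]]
[-1.57071313e+00  1.63516291e-05  2.61795622e+00]
```

Run:
```python
from plan import *
p,R=cur()
r1,p1,R1=rows(p,R,[.43,0,.2],RT(-150,0),6);show(r1)
r2,p2,R2=rows(p1,R1,[.4057,.2046,.10],RT(-83.74),7);show(r2)
```

```text
[[-3.2,-18.5,-14.2,-1.25,-4.47,-6.64],[-2.1,-18.4,-14.5,-1.26,-4.47,-6.65],[-1.1,-18.4,-14.7,-1.25,-4.46,-6.64],[-0.2,-18.1,-15,-1.25,-4.47,-6.65],[0.7,-17.7,-15.5,-1.25,-4.47,-6.64],[1.5,-17.2,-15.9,-1.26,-4.47,-6.65]]
[[-11.6,14.3,-27.1,0,-9.47,-0],[-15.9,14.3,-24.7,0,-9.46,-0],[-19.7,14.2,-21.9,0,-9.47,-0],[-23.1,14.3,-18.2,0,-9.46,-0],[-25.8,14.3,-14.3,0,-9.47,-0],[-27.7,14.3,-9.8,0,-9.46,-0],[-29,14.3,-5.1,0,-9.47,-0]]
```

Call:
{"method": "step_arm", "body": {"targets": [[-3.2,-18.5,-14.2,-1.25,-4.5,-6.6],[-2.1,-18.4,-14.5,-1.25,-4.5,-6.6],[-1.1,-18.4,-14.7,-1.25,-4.5,-6.6],[-0.2,-18.1,-15,-1.25,-4.5,-6.6],[0.7,-17.7,-15.5,-1.25,-4.5,-6.6],[1.5,-17.2,-15.9,-1.25,-4.5,-6.6],[0,0,0,0,0,0]]}}

```text
time_s: 3.98
ee_pos: [0.4355, -0.0038, 0.1917]
eef_rot: [-1.559, 0.084, -2.645]
force: [0.1, 0.1, -1.4]
grip_width: 0.0941
```

Run:
```python
from plan import *
p,R=cur();print(get_obs()["qpos"],p,get_obs()["eef_rot"])
r2,p2,R2=rows(p,R,[.4057,.2046,.09],RT(-83.74),8);show(r2)
```

```text
[-0.11705115  0.00648785  1.89501387  0.04212711  1.16546327  0.94225813] [ 0.43550762 -0.00381227  0.19172642] [-1.55933317  0.08355903 -2.64479489]
[[-8,13.2,-24.8,-0.43,-8.47,-0.48],[-11.8,13.2,-23.3,-0.42,-8.48,-0.48],[-15.1,13.3,-21.2,-0.43,-8.47,-0.48],[-18.2,13.3,-18.6,-0.42,-8.47,-0.47],[-20.8,13.3,-15.6,-0.43,-8.47,-0.48],[-23,13.2,-12.3,-0.43,-8.48,-0.48],[-24.7,13,-8.6,-0.42,-8.47,-0.48],[-25.8,13,-4.9,-0.43,-8.47,-0.48]]
```

Call:
{"method": "step_arm", "body": {"targets": [[-8,13.2,-24.8,-0.4,-8.5,-0.5],[-11.8,13.2,-23.3,-0.4,-8.5,-0.5],[-15.1,13.3,-21.2,-0.4,-8.5,-0.5],[-18.2,13.3,-18.6,-0.4,-8.5,-0.5],[-20.8,13.3,-15.6,-0.4,-8.5,-0.5],[-23,13.2,-12.3,-0.4,-8.5,-0.5],[-24.7,13,-8.6,-0.4,-8.5,-0.5],[-25.8,13,-4.9,-0.4,-8.5,-0.5],[0,0,0,0,0,0]]}}

```text
time_s: 5.1
ee_pos: [0.4033, 0.2053, 0.0882]
eef_rot: [-1.571, -0.0, -1.457]
force: [0.2, -0.6, 0.1]
grip_width: 0.0938
```

Run:
```python
from plan import *
c,o=wrist();save("w2",c["pixels"])
p,R=cur();print(p,o["eef_rot"],o["force"],o["moment"])
print(proj(c,[[.4057,.2046,.018],[.3959,.2938,.011],[.4198,.0755,.011]]))
r2,p2,R2=rows(p,R,[.4057,.2046,.006],RT(-83.74),6);show(r2)
```

```text
[0.40360644 0.20487366 0.08880771] [-1.57097614e+00 -3.55336045e-04 -1.45689257e+00] [ 0.24023521 -0.5655161   0.10474912] [-0.07028784  0.02154436  0.02462538]
[[320.13124629 211.15160353]
 [320.91451586  98.83336382]
 [318.98049857 336.67478278]]
[[0.1,13.8,0.3,-0,0.02,-0],[0.1,13.8,0.4,-0.01,0.02,-0],[0.1,13.8,0.3,0,0.03,-0.01],[0,13.8,0.4,-0,0.02,0],[0.1,13.8,0.3,-0,0.02,0],[0.1,13.8,0.3,-0.01,0.02,-0]]
```

View pics/w2.png

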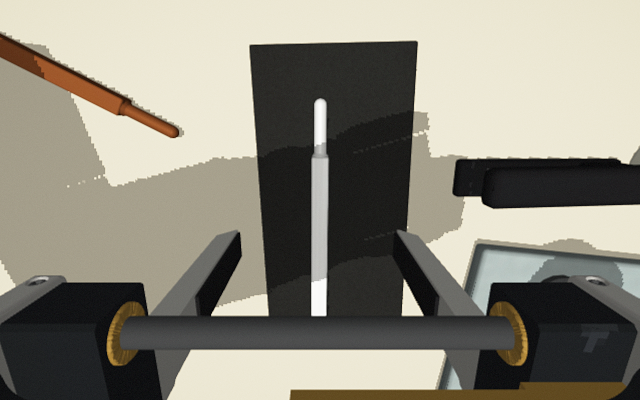

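The wrist view shows the steel bar along column 320 between the fingers, with its tip at (320,98) as predicted. I'll go down and grip.

Call:
{"method": "step_arm", "body": {"targets": [[0,18,0.4,0,0,0],[0,18,0.4,0,0,0],[0,17,0.4,0,0,0],[0,16,0.4,0,0,0],[0,13,0.4,0,0,0],[0,0,0,0,0,0]]}}

```text
time_s: 5.9
ee_pos: [0.4052, 0.2056, 0.0066]
eef_rot: [-1.573, 0.001, -1.457]
force: [-0.0, 0.3, -0.8]
grip_width: 0.094
```

Call:
{"method": "step_arm", "body": {"targets": [[0,0,0,0,0,0],[0,0,0,0,0,0],[0,0,0,0,0,0],[0,0,0,0,0,0]], "gripper": -1, "squeeze": 55}}

```text
time_s: 6.4
ee_pos: [0.4055, 0.2061, 0.0075]
eef_rot: [-1.571, 0.002, -1.455]
force: [0.9, -0.5, -0.1]
grip_width: 0.0576
```

Call:
{"method": "step_arm", "body": {"targets": [[0,0,0,0,0,0],[0,0,0,0,0,0],[0,0,0,0,0,0],[0,0,0,0,0,0],[0,0,0,0,0,0],[0,0,0,0,0,0],[0,0,0,0,0,0]]}}

```text
time_s: 7.28
ee_pos: [0.4054, 0.2061, 0.0073]
eef_rot: [-1.572, 0.002, -1.456]
force: [-0.2, -0.0, 0.6]
grip_width: 0.0133
```

Run:
```python
from plan import *
p,R=cur();o=get_obs();print(p,o["eef_rot"],o["force"],o["moment"],o["grip_width"])
A=np.array([.6225,-.098]);f=np.radians(37.5);r=.155
u=np.array([np.cos(f),np.sin(f)])
t=np.r_[A-r*u,.107];print(t)
r1,p1,R1=rows(p,R,[p[0],p[1],.11],R,3);show(r1)
r2,p2,R2=rows(p1,R1,np.r_[A-.2*u,.107],RT(180+37.5),10);show(r2)
```

```text
[0.40541781 0.20608019 0.00727959] [-1.57168798  0.0017639  -1.45552018] [-0.19105551 -0.03687161  0.56909476] [-0.0359263   0.12049761 -0.05199989] 0.013278201093522053
[ 0.49953023 -0.19235802  0.107     ]
[[-0.1,-34.2,-0,0,0,0],[-0,-34.3,-0.1,0,0,0],[-0.1,-34.2,0,0,0,0]]
[[43,0.2,0.9,0.01,5.91,-0.01],[42.6,0.3,5.3,0.01,5.91,-0],[41.9,0.2,9.7,0.01,5.91,-0.01],[40.7,0.2,14,0.01,5.91,-0.01],[39,0.3,18,0.01,5.91,-0],[36.9,0.2,22,0.01,5.91,-0.01],[34.5,0.3,25.7,0.01,5.91,-0.01],[31.6,0.3,29.1,0.01,5.91,-0],[28.5,0.2,32.1,0.01,5.91,-0.01],[25,0.3,35,0.01,5.91,-0.01]]
```

Run:
```python
from plan import *
c=camera("top");print(cast(c,[[440,206],[457,206],[437,170],[405,172],[399,96]],.1),cast(c,[[445,215],[437,170]],.15))
```

```text
[[ 0.43750547 -0.37089656  0.1       ]
 [ 0.43665518 -0.41911016  0.1       ]
 [ 0.54043117 -0.36915083  0.1       ]
 [ 0.53598785 -0.27728258  0.1       ]
 [ 0.76153586 -0.27179448  0.1       ]] [[ 0.40756899 -0.36420329  0.15      ]
 [ 0.52975729 -0.35071934  0.15      ]]
```

Call:
{"method": "step_arm", "body": {"targets": [[0,-34,0,0,0,0],[0,-34,0,0,0,0],[0,-34,0,0,0,0],[0,0,0,0,0,0]]}}

```text
time_s: 7.82
ee_pos: [0.4064, 0.2063, 0.1109]
eef_rot: [-1.568, 0.003, -1.455]
force: [0.0, 0.6, -3.4]
grip_width: 0.0131
```

Run:
```python
from plan import *
p,R=cur()
A=np.array([.6225,-.098]);f=np.radians(37.5);u=np.array([np.cos(f),np.sin(f)])
r2,p2,R2=rows(p,R,np.r_[A-.148*u,.108],RT(180+37.5),11);show(r2)
```

```text
[[36.6,0.2,4.8,-0.01,5.37,-0.02],[36.1,0.2,8.2,-0,5.38,-0.02],[35.1,0.2,11.5,-0.01,5.37,-0.02],[33.9,0.2,14.8,-0,5.37,-0.02],[32.3,0.2,17.9,-0.01,5.38,-0.02],[30.6,0.2,20.8,-0,5.37,-0.02],[28.4,0.2,23.6,-0.01,5.37,-0.03],[26.1,0.3,26.1,-0.01,5.38,-0.02],[23.6,0.2,28.5,-0,5.37,-0.02],[20.7,0.3,30.6,-0.01,5.38,-0.02],[17.9,0.2,32.4,-0,5.37,-0.02]]
```

Call:
{"method": "step_arm", "body": {"targets": [[36.6,0.2,4.8,0,5.4,0],[36.1,0.2,8.2,0,5.4,0],[35.1,0.2,11.5,0,5.4,0],[33.9,0.2,14.8,0,5.4,0],[32.3,0.2,17.9,0,5.4,0],[30.6,0.2,20.8,0,5.4,0],[28.4,0.2,23.6,0,5.4,0],[26.1,0.2,26.1,0,5.4,0],[23.6,0.2,28.5,0,5.4,0],[20.7,0.2,30.6,0,5.4,0],[17.9,0.2,32.4,0,5.3,0],[0,0,0,0,0,0]]}}

```text
time_s: 9.32
ee_pos: [0.5027, -0.1904, 0.1041]
eef_rot: [-1.575, -0.001, -2.494]
force: [0.1, 0.6, -3.2]
grip_width: 0.0135
```

Run:
```python
from plan import *
c,o=wrist();save("w3",c["pixels"]);np.savez("w3.npz",**c)
p=o["ee_pos"];print(p,np.degrees(o["eef_rot"]),o["force"],o["moment"],o["qpos"])
save("w3c",cv2.resize(c["pixels"][0:180,200:440],None,fx=3.3,fy=3.3,interpolation=cv2.INTER_CUBIC))
```

```text
[ 0.50267607 -0.19035605  0.10412833] [-9.02301257e+01 -6.41032272e-02 -1.42888542e+02] [ 0.07678375  0.57822076 -3.19461787] [ 0.09452581  0.05180336 -0.02187061] [-4.30602861e-01  3.80681532e-01  1.66311269e+00  1.02366318e-03
  1.10186679e+00  4.92014103e-01]
```

View pics/w3c.png

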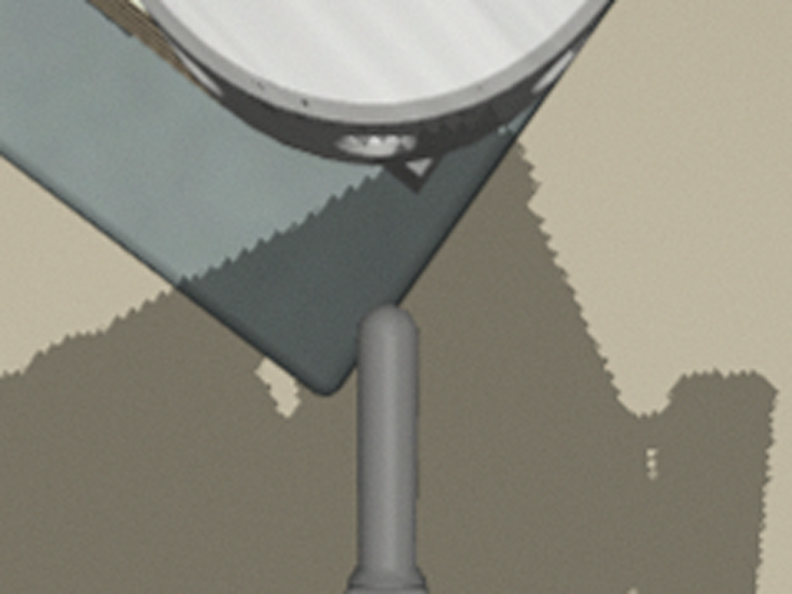

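Run:
```python
from plan import *
c=dict(np.load("w3.npz"));T=c["T"]
o=get_obs();p=o["ee_pos"];R=Ro.from_euler('xyz',o["eef_rot"])
g=c["pixels"].astype(float)
# nose edges per row by gradient
gray=cv2.GaussianBlur(cv2.cvtColor(c["pixels"],cv2.COLOR_RGB2GRAY).astype(np.float32),(3,3),0)
f=lambda q:(np.array(q,float)+.5)/3.3-.5+[200,0]
zb=p[2]+.0037
A=cast(c,f([[386.5,560],[389,330],[388,306],[358,400],[418,400],[357,500],[417,500]]),zb)
print("tip",A[2],"dir",np.degrees(np.arctan2(*(A[1]-A[0])[[1,0]])), "mid",(A[3]+A[4])/2,(A[5]+A[6])/2, "w",np.linalg.norm(A[3]-A[4]))
m=(A[3]+A[4])/2-(A[5]+A[6])/2;print("dir2",np.degrees(np.arctan2(m[1],m[0])))
print("tip in tool",R.inv().apply(A[2]-p))
Hs=cast(c,f([[376,143],[335,140],[416,140],[553,75],[200,70]]),.1118);print("holes",Hs)
for ax in ([.6225,-.098],[.6208,-.0982]): print([round(float(np.degrees(np.arctan2(*(np.array(ax)-h[:2])[[1,0]]))),1) for h in Hs],[round(float(np.linalg.norm(ax-h[:2])),4) for h in Hs])
print("bar line offset from axis:",[np.cross(np.r_[np.cos(t),np.sin(t)],np.array([.6225,-.098])-A[2][:2]) for t in np.radians([37.1,37.5,36.5])])
```

```text
tip [ 0.57294134 -0.13682678  0.10799609] dir 36.50195468008831 mid [ 0.56123539 -0.14569215  0.10799609] [ 0.54805047 -0.15546615  0.10799609] w 0.009892776649059328
dir2 36.54961120436269
tip in tool [-0.08772945 -0.00379957  0.00099677]
holes [[ 0.59032529 -0.12139433  0.1118    ]
 [ 0.58691479 -0.11619464  0.1118    ]
 [ 0.59430409 -0.12597472  0.1118    ]
 [ 0.61358404 -0.13688146  0.1118    ]
 [ 0.58243365 -0.09452691  0.1118    ]]
[36.0, 27.1, 44.8, 77.1, -5.0] [0.0398, 0.04, 0.0397, 0.0399, 0.0402]
[37.3, 28.0, 46.3, 79.4, -5.5] [0.0383, 0.0384, 0.0384, 0.0393, 0.0385]
bar line offset from axis: [array(0.00107344), array(0.00063395), array(0.00173255)]<stdin>:15: DeprecationWarning: Arrays of 2-dimensional vectors are deprecated. Use arrays of 3-dimensional vectors instead. (deprecated in NumPy 2.0)
```

The view from above shows the hole mouth at crop (376,143) and the bar line about 15 crop pixels to its right. So I need about 1.8 mm left and 3.8 mm up before going in.

Call:
{"method": "step_arm", "body": {"targets": [[0,-3.8,-1.8,0,0,0],[-10,0,0,0,0,0],[-7,0,0,0,0,0],[0,0,0,0,0,0]]}}

```text
time_s: 9.88
ee_pos: [0.5161, -0.1763, 0.1101]
eef_rot: [-1.573, 0.0, -2.489]
force: [-0.3, -0.3, -2.7]
grip_width: 0.0138
```

Run:
```python
from plan import *
c,o=wrist();np.savez("w4.npz",**c)
p=o["ee_pos"];print(p,np.degrees(o["eef_rot"]),o["force"],o["moment"])
R=Ro.from_euler('xyz',o["eef_rot"]);t=p+R.apply([-.0877,-.0038,.001]);print("tip",t,"r",np.hypot(*(t[:2]-[.6225,-.098])))
save("w4c",cv2.resize(c["pixels"][0:180,200:440],None,fx=3.3,fy=3.3,interpolation=cv2.INTER_CUBIC))
```

```text
[ 0.51613469 -0.17630993  0.11007609] [-9.01095813e+01  1.01381700e-02 -1.42621305e+02] [-0.3118242  -0.27687508 -2.69532294] [-0.02641957  0.02260953 -0.00631526]
tip [ 0.58643561 -0.1238698   0.11388969] r 0.04438340803282026
```

View pics/w4c.png

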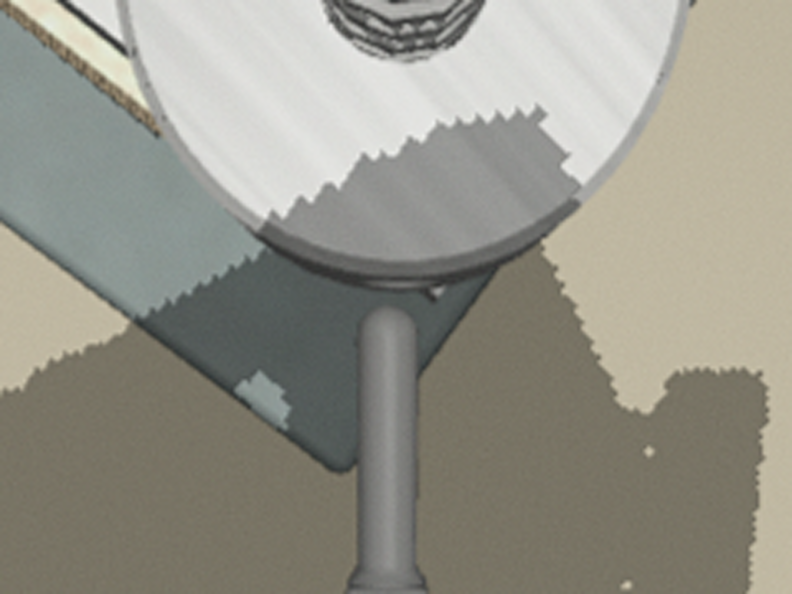

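```bash
cat > rim.py <<'E'
from plan import *
from scipy.optimize import least_squares
from scipy.ndimage import map_coordinates
def rimfit(c,A0,zr,rad=.04,span=.004,vis=None):
    """fit centre of the rim circle (outer silhouette) in the tool-calibrated view"""
    g=cv2.GaussianBlur(cv2.cvtColor(c["pixels"],cv2.COLOR_RGB2LAB).astype(np.float32),(0,0),.8)
    A=np.array(A0,float)
    for it in range(4):
        pts=[]
        for th in np.radians(np.arange(0,360,3)):
            e=np.array([np.cos(th),np.sin(th)])
            rr=np.arange(rad-span,rad+span,.0002)
            X=np.c_[A+rr[:,None]*e,np.full(len(rr),zr)];uv=proj(c,X)
            if uv[:,0].min()<5 or uv[:,0].max()>634 or uv[:,1].min()<4 or uv[:,1].max()>395: continue
            d=sum(np.abs(np.gradient(map_coordinates(g[...,k],[uv[:,1],uv[:,0]],order=1))) for k in range(3))
            k=d[2:-2].argmax()+2
            if d[k]>1.0: pts.append(np.r_[A+rr[k]*e,th])
        P=np.array(pts)
        s=least_squares(lambda v:np.hypot(P[:,0]-v[0],P[:,1]-v[1])-rad,A,loss='soft_l1',f_scale=.0004)
        A=s.x
    return A,len(P),np.median(np.abs(s.fun)),P
if __name__=="__main__":
    import sys
    c=dict(np.load(sys.argv[1]))
    for z in (.127,.128):
        A,n,r,P=rimfit(c,[.6225,-.098],z);print(z,A,n,r)
    tl=c["T"]@np.linalg.inv(c["tool_from_camera"]);print("axis in tool mm",(np.linalg.inv(tl)@np.r_[A,.1118,1]*1000).round(2))
E
python3 rim.py w3.npz; python3 rim.py w4.npz
python3 - <<'E'
from rim import *
c=dict(np.load("w4.npz"));A,n,r,P=rimfit(c,[.6225,-.098],.128)
big=cv2.resize(c["pixels"][0:180,200:440],None,fx=3.3,fy=3.3,interpolation=cv2.INTER_CUBIC)
for q in proj(c,np.c_[P[:,:2],P[:,0]*0+.128]): cv2.circle(big,tuple(((q-[200,0]+.5)*3.3).astype(int)),2,(255,0,0),-1)
save("w4r",big)
E
```

```text
0.127 [ 0.62182629 -0.09770113] 28 0.00016762537361681915
0.128 [ 0.62185561 -0.0981427 ] 28 0.0002512001382874579
axis in tool mm [-150.67   -7.83   -1.66 1000.  ]
0.127 [ 0.62240555 -0.09602353] 52 0.0012075979626245126
0.128 [ 0.62235788 -0.09596766] 52 0.0012969825710637956
axis in tool mm [-1.3318e+02 -1.7000e+00  6.4000e-01  1.0000e+03]
```

View pics/w4r.png

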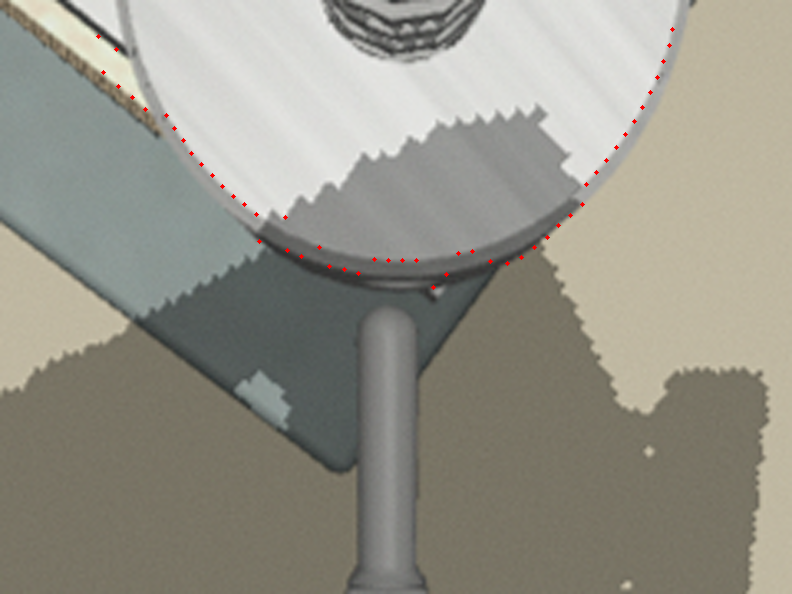

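Run:
```python
from rim import *
c=dict(np.load("w4.npz"))
f=lambda q:(np.array(q,float)+.5)/3.3-.5+[200,0]
big=cv2.resize(c["pixels"][0:90,200:440],None,fx=3.3,fy=3.3,interpolation=cv2.INTER_CUBIC)
# horizontal gradient search for silhouettes per row
g=cv2.GaussianBlur(cv2.cvtColor(c["pixels"],cv2.COLOR_RGB2LAB).astype(np.float32),(0,0),.7)
for v in range(2,66,6):
    d=np.abs(np.gradient(g[v],axis=0)).sum(1)
    L=[(x,round(float(d[x]))) for x in range(225,285) if d[x]>6 and d[x]==d[x-2:x+3].max()]
    Rr=[(x,round(float(d[x]))) for x in range(365,418) if d[x]>6 and d[x]==d[x-2:x+3].max()]
    print(v,L,Rr)
```

```text
2 [(235, 22), (239, 18)] [(405, 19), (410, 12)]
8 [(227, 47), (231, 41), (236, 22), (240, 19)] [(404, 16), (407, 11)]
14 [(234, 51), (241, 25)] [(402, 18)]
20 [(227, 28), (240, 27), (244, 19)] [(400, 19)]
26 [(228, 18), (236, 27), (242, 27), (246, 19)] [(397, 16), (401, 6)]
32 [(237, 11), (242, 26), (249, 19)] [(394, 18), (399, 9)]
38 [(243, 16), (247, 16), (252, 19)] [(391, 18), (395, 11)]
44 [(252, 6), (256, 19)] [(369, 23), (387, 17), (392, 9)]
50 [(261, 19)] [(370, 29), (382, 16), (387, 9)]
56 [(267, 17)] [(375, 12), (382, 8)]
62 [(274, 16)] [(369, 10), (375, 29)]
```

Run:
```python
from rim import *
o=get_obs();print(o["ee_pos"],np.degrees(o["eef_rot"]),o["joint_vel"].round(4))
c=dict(np.load("w4.npz"));tl=c["T"]@np.linalg.inv(c["tool_from_camera"]);inv=np.linalg.inv(tl)
# work in tool frame
inner=[(239,2),(405,2),(240,8),(404,8),(402,14),(244,20),(400,20),(246,26),(397,26),(249,32),(394,32),(252,38),(391,38),(256,44),(387,44),(261,50),(382,50),(267,56),(274,62)]
for z in (.127,.1285,.130):
    P=cast(c,inner,z);s=least_squares(lambda v:np.hypot(P[:,0]-v[0],P[:,1]-v[1])-v[2],[.622,-.098,.039])
    print(z,s.x.round(5),(inv@np.r_[s.x[:2],z,1])[:3].round(4),np.abs(s.fun).max().round(4))
f=lambda q:(np.array(q,float)+.5)/3.3-.5+[200,0]
gray=cv2.cvtColor(c["pixels"],cv2.COLOR_RGB2GRAY).astype(np.float32)
pts=[]
for v in range(105,172,6):
    d=np.gradient(cv2.GaussianBlur(gray,(0,0),.7)[v]);x0=300+np.argmax(d[300:317]);x1=318+np.argmin(d[318:335]);pts.append((x0,x1,v))
print(pts)
M=cast(c,[((a+b)/2,v) for a,b,v in pts],.1138);Mt=(M-tl[:3,3])@tl[:3,:3];k=np.polyfit(Mt[:,0],Mt[:,2],1);print("bar z in tool = %.4f*x+%.5f"%tuple(k),"at axis x=-.133:",np.polyval(k,-.133),"at tip",np.polyval(k,-.088))
```

```text
[ 0.51585636 -0.17657536  0.11003584] [-9.01163594e+01  2.22955930e-03 -1.42639251e+02] [-0.0103 -0.0031  0.0056 -0.0011 -0.0008 -0.0027]
0.127 [ 0.62233 -0.09743  0.03849] [-0.1323 -0.0169  0.0018] 0.0002
0.1285 [ 0.62193 -0.09772  0.03814] [-0.1318 -0.0184  0.0017] 0.0002
0.13 [ 0.62152 -0.09801  0.03779] [-0.1313 -0.0199  0.0017] 0.0002
[(np.int64(310), np.int64(325), 105), (np.int64(310), np.int64(326), 111), (np.int64(310), np.int64(324), 117), (np.int64(310), np.int64(324), 123), (np.int64(310), np.int64(324), 129), (np.int64(309), np.int64(324), 135), (np.int64(310), np.int64(324), 141), (np.int64(310), np.int64(324), 147), (np.int64(311), np.int64(324), 153), (np.int64(310), np.int64(324), 159), (np.int64(310), np.int64(324), 165), (np.int64(310), np.int64(324), 171)]
bar z in tool = -0.0061*x+-0.00075 at axis x=-.133: 7.00948305714373e-05 at tip -0.00020643504654342638
```

Call:
{"method": "step_arm", "body": {"targets": [[0,1.9,1.4,0,0,0],[0,0,0,0,0,0],[0,0,0,0,0,0]]}}

```text
time_s: 10.3
ee_pos: [0.5164, -0.1783, 0.1082]
eef_rot: [-1.573, 0.0, -2.491]
force: [0.7, -0.2, -2.5]
grip_width: 0.0133
```

```bash
cat > st.py <<'E'
from plan import *
A=np.array([.6222,-.0977])
o=get_obs();p=o["ee_pos"];R=Ro.from_euler('xyz',o["eef_rot"]);t=p+R.apply([-.0880,-.0038,-.0002]);d=R.apply([-1,0,.0061])
n=np.degrees(np.arctan2(d[1],d[0]));v=A-t[:2];u=d[:2]/np.hypot(*d[:2])
F=o["force"];M=o["moment"]
print("tip",t.round(4),"nose",n.round(2),"r",np.hypot(*v).round(4),"axis left of bar",round(u[0]*v[1]-u[1]*v[0],4),"F axial",round(F[:2]@u,2),"F left",round(F[1]*u[0]-F[0]*u[1],2),"Fz",F[2].round(2),"M",M.round(3),"pitch",np.degrees(d[2]).round(2))
q=p[:2]-A;print("torque about axis",round(q[0]*F[1]-q[1]*F[0]+M[2],3),"from F only",round(q[0]*F[1]-q[1]*F[0],3),"t",o["time_s"], "p",p.round(4),np.degrees(o["eef_rot"]).round(2),"q6",o["qpos"][5].round(2))
E
python3 st.py
```

```text
tip [ 0.5863 -0.1248  0.112 ] nose 36.94 r 0.045 axis left of bar 0.0001 F axial 0.45 F left -0.53 Fz -2.54 M [0.069 0.035 0.019] pitch 0.01
torque about axis 0.089 from F only 0.071 t 10.3 p [ 0.5164 -0.1783  0.1082] [-9.0120e+01  1.0000e-02 -1.4271e+02] q6 0.52
```

Call:
{"method": "step_arm", "body": {"targets": [[-3,0,0,0,0,0],[-3,0,0,0,0,0],[-3,0,0,0,0,0],[0,0,0,0,0,0]]}}

```text
time_s: 10.8
ee_pos: [0.5238, -0.1725, 0.1082]
eef_rot: [-1.573, 0.0, -2.49]
force: [0.1, -0.4, -2.4]
grip_width: 0.0134
```

```bash
python3 st.py
```

```text
tip [ 0.5937 -0.119   0.112 ] nose 36.97 r 0.0356 axis left of bar -0.0001 F axial -0.18 F left -0.35 Fz -2.39 M [-0.023 -0.022 -0.005] pitch 0.01
torque about axis 0.038 from F only 0.043 t 10.8 p [ 0.5238 -0.1725  0.1082] [-9.0110e+01  1.0000e-02 -1.4268e+02] q6 0.53
```

Call:
{"method": "step_arm", "body": {"targets": [[-4,0,0,0,0,0],[-4,0,0,0,0,0],[-4,0,0,0,0,0],[0,0,0,0,0,0]]}}

```text
time_s: 11.3
ee_pos: [0.5334, -0.1652, 0.1082]
eef_rot: [-1.573, 0.0, -2.49]
force: [-0.5, 0.1, -2.1]
grip_width: 0.0132
```

```bash
python3 st.py
python3 - <<'E'
from h import *
c,o=wrist();np.savez("w5.npz",**c)
save("w5c",cv2.resize(c["pixels"][0:180,200:440],None,fx=3.3,fy=3.3,interpolation=cv2.INTER_CUBIC))
E
```

```text
tip [ 0.6033 -0.1117  0.112 ] nose 36.98 r 0.0235 axis left of bar -0.0002 F axial -0.3 F left 0.37 Fz -2.07 M [-0.022  0.039  0.044] pitch 0.01
torque about axis 0.003 from F only -0.042 t 11.3 p [ 0.5334 -0.1652  0.1082] [-9.0110e+01  1.0000e-02 -1.4268e+02] q6 0.55
```

View pics/w5c.png

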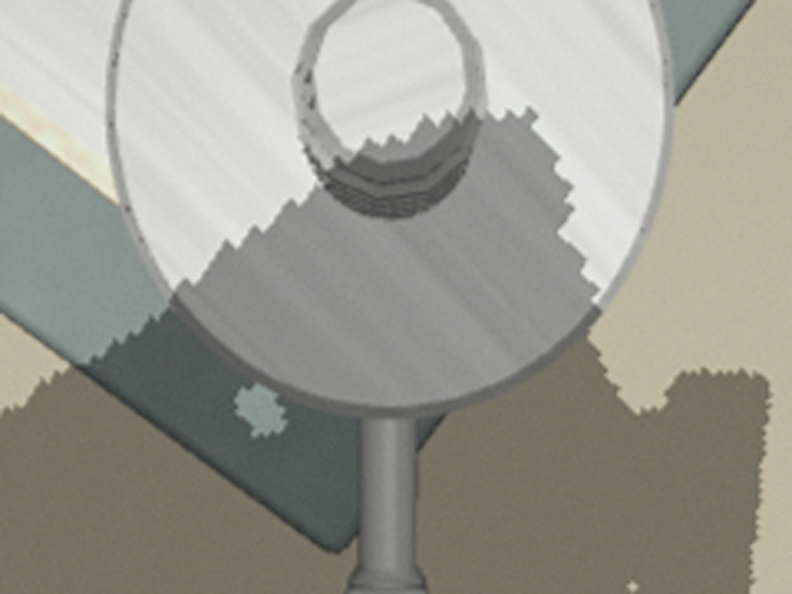

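The nose is in the hole and the axial force is near zero. I'll push in 6 mm more and start the clockwise stroke on the arc, lowering as I go.

Call:
{"method": "step_arm", "body": {"targets": [[-3,0,0,0,0,0],[-3,0,0,0,0,0],[0,0,0,0,0,0],[-0.3,0.1,-7.4,0,4,0],[-0.3,0.1,-7.4,0,4,0],[-0.3,0.2,-7.4,0,4,0],[-0.3,0.1,-7.4,0,4,0],[0,0,0,0,0,0]]}}

```text
time_s: 12.35
ee_pos: [0.5237, -0.1359, 0.1079]
eef_rot: [-1.572, -0.0, -2.769]
force: [0.9, -1.1, -3.5]
grip_width: 0.0134
```

```bash
python3 st.py
```

```text
tip [ 0.6056 -0.1037  0.1117] nose 21.0 r 0.0176 axis left of bar -0.0004 F axial 0.4 F left -1.35 Fz -3.47 M [-0.27   0.047 -0.098] pitch -0.02
torque about axis 0.045 from F only 0.143 t 12.35 p [ 0.5237 -0.1359  0.1079] [-9.0090e+01 -1.0000e-02 -1.5865e+02] q6 0.88
```

Call:
{"method": "step_arm", "body": {"targets": [[-0.3,0.1,-7.4,0,4,0],[-0.3,0.2,-7.4,0,4,0],[-0.3,0.1,-7.4,0,4,0],[-0.3,0.1,-7.4,0,4,0],[-0.3,0.2,-7.4,0,4,0],[-0.3,0.1,-7.4,0,4,0],[-0.3,0.1,-7.4,0,4,0],[-0.3,0.2,-7.4,0,4,0]]}}

```text
time_s: 13.35
ee_pos: [0.5186, -0.0779, 0.1068]
eef_rot: [-1.572, -0.001, 2.954]
force: [-1.5, -2.0, -2.7]
grip_width: 0.0131
```

```bash
python3 st.py
python3 - <<'E'
from h import *
c,o=wrist();np.savez("w6.npz",**c)
save("w6c",cv2.resize(c["pixels"][0:180,200:440],None,fx=3.3,fy=3.3,interpolation=cv2.INTER_CUBIC))
E
```

```text
tip [ 0.6052 -0.0941  0.1105] nose -11.08 r 0.0174 axis left of bar -0.0002 F axial -1.12 F left -2.23 Fz -2.7 M [-0.435  0.114 -0.124] pitch -0.08
torque about axis 0.11 from F only 0.234 t 13.35 p [ 0.5186 -0.0779  0.1068] [-9.0060e+01 -8.0000e-02  1.6927e+02] q6 1.54
```

View pics/w6c.png

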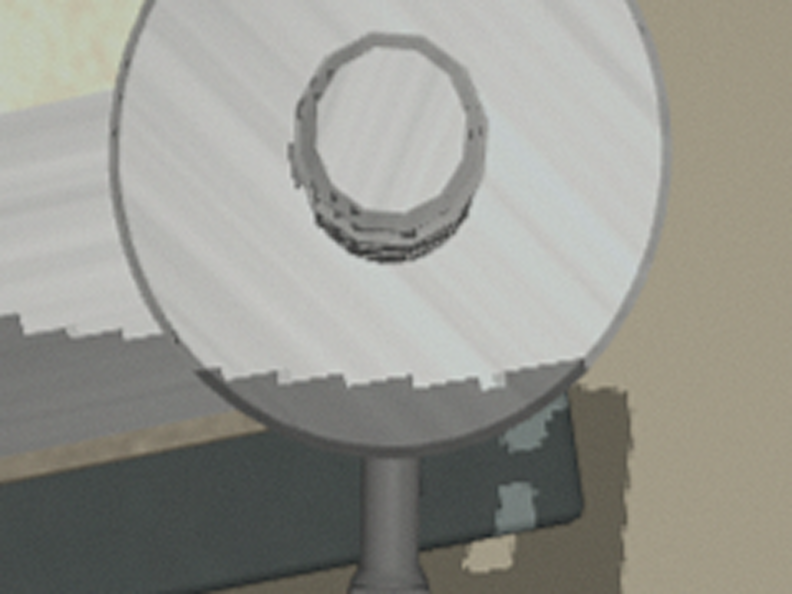

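Call:
{"method": "step_arm", "body": {"targets": [[-0.3,0.1,-7.4,0,4,0],[-0.3,0.1,-7.4,0,4,0],[-0.3,0.2,-7.4,0,4,0],[-0.3,0.1,-7.4,0,4,0],[-0.3,0.1,-7.4,0,4,0],[-0.3,0.2,-7.4,0,4,0],[-0.3,0.1,-7.4,0,4,0],[-0.3,0.1,-7.4,0,4,0],[-0.3,0.2,-7.4,0,4,0],[0,0,0,0,0,0]]}}

```text
time_s: 14.65
ee_pos: [0.5505, -0.0205, 0.1055]
eef_rot: [-1.571, -0.002, 2.329]
force: [0.0, -1.1, -2.6]
grip_width: 0.0134
```

```bash
python3 st.py
python3 - <<'E'
from h import *
c,o=wrist();np.savez("w7.npz",**c)
save("w7c",cv2.resize(c["pixels"][0:180,200:440],None,fx=3.3,fy=3.3,interpolation=cv2.INTER_CUBIC))
E
```

```text
tip [ 0.6112 -0.0843  0.1091] nose -46.89 r 0.0174 axis left of bar -0.0012 F axial 0.83 F left -0.76 Fz -2.61 M [-0.279  0.18  -0.098] pitch -0.12
torque about axis -0.018 from F only 0.079 t 14.65 p [ 0.5505 -0.0205  0.1055] [-9.0000e+01 -1.2000e-01  1.3346e+02] q6 2.28
```

View pics/w7c.png

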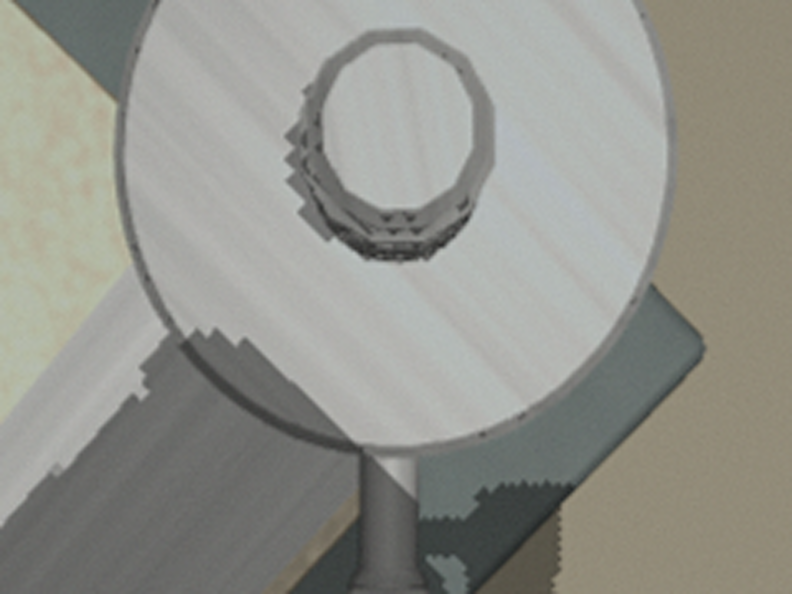

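Call:
{"method": "step_arm", "body": {"targets": [[0,0,5.5,0,-3,0],[0,0,0,0,0,0],[6,0,0,0,0,0],[14,0,0,0,0,0],[14,0,0,0,0,0],[0,0,0,0,0,0],[0,0,0,0,0,0]]}}

```text
time_s: 15.58
ee_pos: [0.522, -0.0005, 0.1059]
eef_rot: [-1.572, -0.001, 2.379]
force: [0.8, -0.3, -3.2]
grip_width: 0.0132
```

```bash
python3 st.py
python3 - <<'E'
from h import *
c,o=wrist();np.savez("w8.npz",**c)
save("w8c",cv2.resize(c["pixels"][0:180,200:440],None,fx=3.3,fy=3.3,interpolation=cv2.INTER_CUBIC))
E
```

```text
tip [ 0.5858 -0.0612  0.1096] nose -44.02 r 0.0516 axis left of bar -0.001 F axial 0.84 F left 0.34 Fz -3.25 M [ 0.02   0.082 -0.048] pitch -0.08
torque about axis -0.096 from F only -0.048 t 15.575 p [ 5.220e-01 -5.000e-04  1.059e-01] [-9.0040e+01 -8.0000e-02  1.3633e+02] q6 2.26
```

View pics/w8c.png

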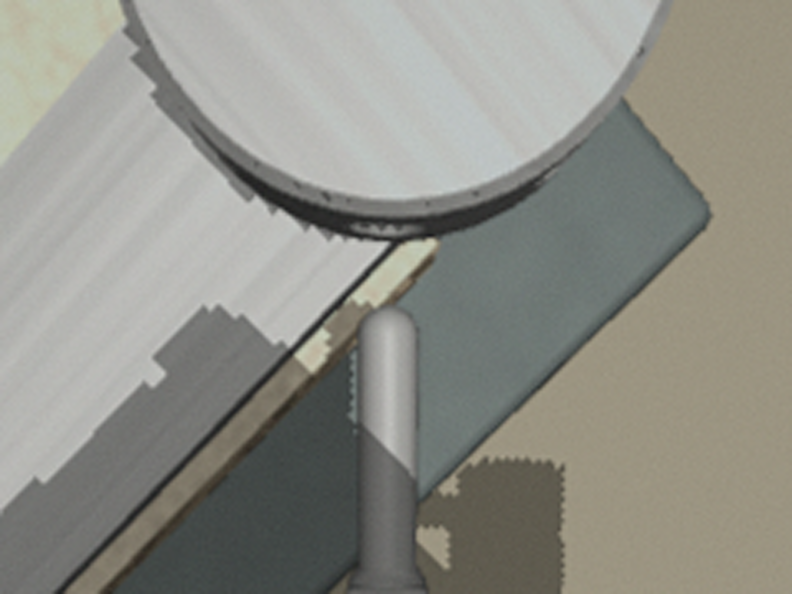

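```bash
cat > hole.py <<'E'
from rim import *
import sys
# usage: hole.py npz  cropx (hole mouth centre col in 3.3x crop of [0:180,200:440]) cropy zhole
c=dict(np.load(sys.argv[1]));f=lambda q:(np.array(q,float)+.5)/3.3-.5+[200,0]
A=np.array([.6222,-.0977]);z=float(sys.argv[4])
for dx in (-5,0,5):
    h=cast(c,[f([float(sys.argv[2])+dx,float(sys.argv[3])])],z)[0][:2];v=A-h
    print(h.round(4),np.hypot(*v).round(4),np.degrees(np.arctan2(v[1],v[0])).round(2))
E
python3 hole.py w8.npz 378 228 .104; python3 hole.py w8.npz 378 228 .109
python3 - <<'E'
from h import *
c=dict(np.load("w8.npz"));save("w8d",cv2.resize(c["pixels"][30:110,270:370],None,fx=7,fy=7,interpolation=cv2.INTER_CUBIC))
E
```

```text
[ 0.5961 -0.0682] 0.0394 -48.44
[ 0.5955 -0.0688] 0.0394 -47.26
[ 0.5949 -0.0694] 0.0393 -46.07
[ 0.5956 -0.0678] 0.04 -48.29
[ 0.595  -0.0684] 0.04 -47.16
[ 0.5945 -0.069 ] 0.0399 -46.02
```

View pics/w8d.png

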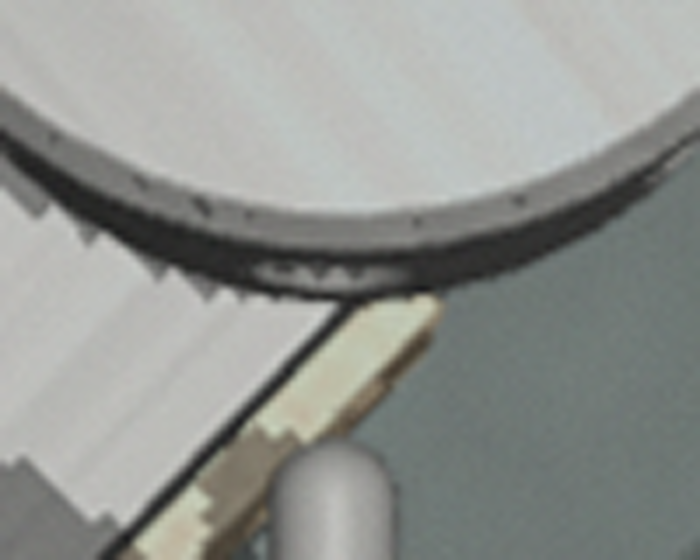

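```bash
cat > arc.py <<'E'
from plan import *
A=np.array([.6222,-.0977])
def tp(n,r,z,lat=0):
    """tool pose for nose dir n (deg), tip radius r, tip height z, bar shifted left by lat"""
    R=RT(180+n+.35);u=np.array([np.cos(np.radians(n)),np.sin(np.radians(n))]);l=np.array([-u[1],u[0]])
    tip=np.r_[A-r*u+lat*l,z];return tip-R.apply([-.0880,-.0038,-.0002]),R
def seq(poses,p=None,R=None):
    if p is None:p,R=cur()
    out=[]
    for pt,Rt in poses:
        d=np.round(R.inv().apply(pt-p)*1000,1);r=np.round((R.inv()*Rt).as_rotvec(degrees=True),1)
        p=p+R.apply(d/1000);R=R*Ro.from_rotvec(r,degrees=True);out.append(np.r_[d,r].tolist())
    return out,p,R
E
python3 - <<'E'
from arc import *
ns=np.linspace(-44,44.5,13)[1:]
o,p,R=seq([tp(n,.054,.109) for n in ns]);show(o)
E
```

```text
[[1.4,0.6,19.2,0,-7.4,0.1],[-1.2,0,18.2,0,-7.4,-0],[-1.1,0,18.2,0,-7.4,-0],[-1.2,-0,18.3,0,-7.3,-0],[-1.2,-0,18.2,0,-7.4,-0],[-1.1,-0,18.2,0,-7.4,-0],[-1.2,-0,18.2,0,-7.4,-0],[-1.1,-0,18.3,0,-7.3,-0],[-1.2,-0,18.2,0,-7.4,-0],[-1.2,-0,18.2,0,-7.4,-0],[-1.1,-0,18.3,0,-7.4,-0],[-1.2,-0,18.2,-0,-7.3,-0]]
```

Call:
{"method": "step_arm", "body": {"targets": [[1.4,0.6,19.2,0,-7.4,0.1],[-1.2,0,18.2,0,-7.4,0],[-1.1,0,18.2,0,-7.4,0],[-1.2,0,18.3,0,-7.3,0],[-1.2,0,18.2,0,-7.4,0],[-1.1,0,18.2,0,-7.4,0],[-1.2,0,18.2,0,-7.4,0],[-1.1,0,18.3,0,-7.3,0],[-1.2,0,18.2,0,-7.4,0],[-1.2,0,18.2,0,-7.4,0],[-1.1,0,18.3,0,-7.4,0],[-1.2,0,18.2,0,-7.3,0]]}}

```text
time_s: 17.12
ee_pos: [0.5216, -0.1986, 0.1049]
eef_rot: [-1.571, 0.001, -2.356]
force: [-0.3, -0.0, -2.8]
grip_width: 0.0134
```

Call:
{"method": "step_arm", "body": {"targets": [[0,0,0,0,0,0],[0,0,0,0,0,0],[0,0,0,0,0,0]]}}

```text
time_s: 17.5
ee_pos: [0.521, -0.1973, 0.1051]
eef_rot: [-1.571, 0.001, -2.361]
force: [0.3, 0.4, -2.2]
grip_width: 0.0134
```

```bash
python3 st.py
python3 - <<'E'
from h import *
c,o=wrist();np.savez("w9.npz",**c)
save("w9d",cv2.resize(c["pixels"][0:110,250:390],None,fx=5.5,fy=5.5,interpolation=cv2.INTER_CUBIC))
E
```

```text
tip [ 0.5834 -0.1352  0.1089] nose 44.39 r 0.054 axis left of bar -0.0004 F axial 0.49 F left 0.04 Fz -2.22 M [ 0.013  0.058 -0.012] pitch 0.03
torque about axis -0.018 from F only -0.006 t 17.5 p [ 0.521  -0.1973  0.1051] [-9.0020e+01  3.0000e-02 -1.3526e+02] q6 0.36
```

View pics/w9d.png

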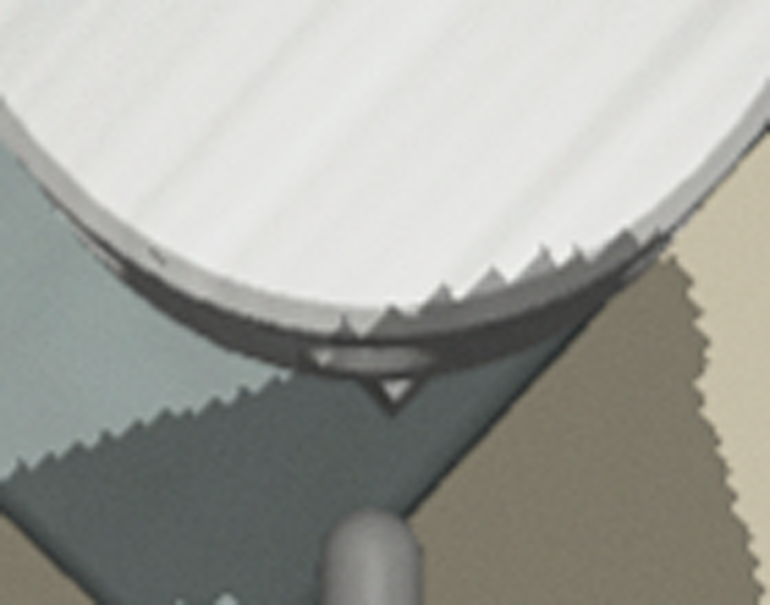

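The hole mouth at (373,360) is in line with the tip at (371,530). I'll go in.

Call:
{"method": "step_arm", "body": {"targets": [[-6,0,0.2,0,0,0],[-5,0,0.2,0,0,0],[-4,0,0,0,0,0],[-3,0,0,0,0,0],[-3,0,0,0,0,0],[0,0,0,0,0,0]]}}

```text
time_s: 18.3
ee_pos: [0.5365, -0.183, 0.105]
eef_rot: [-1.571, 0.001, -2.359]
force: [0.3, -0.1, -2.7]
grip_width: 0.0133
```

```bash
python3 st.py
```

```text
tip [ 0.5988 -0.1209  0.1088] nose 44.46 r 0.0329 axis left of bar 0.0002 F axial 0.1 F left -0.28 Fz -2.68 M [ 0.022  0.057 -0.002] pitch 0.03
torque about axis 0.031 from F only 0.033 t 18.3 p [ 0.5365 -0.183   0.105 ] [-9.0010e+01  3.0000e-02 -1.3519e+02] q6 0.39
```

Call:
{"method": "step_arm", "body": {"targets": [[-5,0,0,0,0,0],[-5,0,0,0,0,0],[-5,0,0,0,0,0],[0,0,0,0,0,0],[-0.3,0.1,-7.4,0,4,0],[-0.3,0.1,-7.4,0,4,0],[-0.3,0.2,-7.4,0,4,0],[-0.3,0.1,-7.4,0,4,0],[-0.3,0.1,-7.4,0,4,0],[-0.3,0.2,-7.4,0,4,0],[-0.3,0.1,-7.4,0,4,0]]}}

```text
time_s: 19.68
ee_pos: [0.5209, -0.1286, 0.1043]
eef_rot: [-1.571, 0.0, -2.851]
force: [0.0, -1.9, -2.6]
grip_width: 0.0136
```

```bash
python3 st.py
```

```text
tip [ 0.6052 -0.1031  0.1081] nose 16.3 r 0.0179 axis left of bar 0.0004 F axial -0.51 F left -1.79 Fz -2.59 M [-0.419  0.001 -0.117] pitch 0.03
torque about axis 0.072 from F only 0.189 t 19.675 p [ 0.5209 -0.1286  0.1043] [-8.9990e+01  3.0000e-02 -1.6335e+02] q6 0.97
```

Call:
{"method": "step_arm", "body": {"targets": [[-0.3,0.1,-7.4,0,4,0],[-0.3,0.1,-7.4,0,4,0],[-0.3,0.2,-7.4,0,4,0],[-0.3,0.1,-7.4,0,4,0],[-0.3,0.1,-7.4,0,4,0]]}}

```text
time_s: 20.3
ee_pos: [0.5167, -0.0919, 0.1036]
eef_rot: [-1.571, 0.0, 3.083]
force: [-1.6, -1.8, -3.2]
grip_width: 0.0132
```

```bash
python3 st.py
```

```text
tip [ 0.6045 -0.0968  0.1074] nose -3.7 r 0.0177 axis left of bar 0.0002 F axial -1.46 F left -1.9 Fz -3.23 M [-0.402  0.214 -0.143] pitch 0.0
torque about axis 0.056 from F only 0.199 t 20.3 p [ 0.5167 -0.0919  0.1036] [-90.     0.   176.65] q6 1.38
```

Call:
{"method": "step_arm", "body": {"targets": [[-0.2,0.1,-5.5,0,3,0],[-0.2,0.1,-5.5,0,3,0],[-0.2,0.1,-5.5,0,3,0]]}}

```text
time_s: 20.68
ee_pos: [0.519, -0.0755, 0.1033]
eef_rot: [-1.571, -0.0, 2.927]
force: [-1.5, -2.6, -2.8]
grip_width: 0.0134
```

```bash
python3 st.py
```

```text
tip [ 0.605  -0.0941  0.107 ] nose -12.66 r 0.0176 axis left of bar 0.0003 F axial -0.94 F left -2.87 Fz -2.83 M [-0.294  0.353 -0.131] pitch -0.02
torque about axis 0.171 from F only 0.302 t 20.675 p [ 0.519  -0.0755  0.1033] [-9.0000e+01 -2.0000e-02  1.6769e+02] q6 1.57
```

Call:
{"method": "step_arm", "body": {"targets": [[-0.1,0.1,-3.7,0,2,0],[-0.1,0.1,-3.7,0,2,0],[0,0,0,0,0,0]]}}

```text
time_s: 21.05
ee_pos: [0.521, -0.0683, 0.1031]
eef_rot: [-1.571, -0.0, 2.859]
force: [-1.3, -2.0, -3.3]
grip_width: 0.0133
```

```bash
python3 st.py
```

```text
tip [ 0.6055 -0.0926  0.1068] nose -16.52 r 0.0174 axis left of bar -0.0001 F axial -0.67 F left -2.34 Fz -3.29 M [-0.263  0.36  -0.108] pitch -0.01
torque about axis 0.138 from F only 0.246 t 21.05 p [ 0.521  -0.0683  0.1031] [-9.0010e+01 -1.0000e-02  1.6383e+02] q6 1.65
```

Call:
{"method": "step_arm", "body": {"targets": [[-0.1,0.1,-3.7,0,2,0],[-0.1,0.1,-3.7,0,2,0],[0,0,0,0,0,0]]}}

```text
time_s: 21.42
ee_pos: [0.5234, -0.0614, 0.1029]
eef_rot: [-1.571, -0.0, 2.79]
force: [-1.6, -1.5, -3.2]
grip_width: 0.0134
```

```bash
python3 st.py
```

```text
tip [ 0.6061 -0.0915  0.1067] nose -20.49 r 0.0172 axis left of bar -0.0002 F axial -0.96 F left -1.91 Fz -3.22 M [-0.239  0.315 -0.053] pitch -0.0
torque about axis 0.147 from F only 0.201 t 21.425 p [ 0.5234 -0.0614  0.1029] [-90.02  -0.   159.86] q6 1.74
```

Call:
{"method": "step_arm", "body": {"targets": [[-0.1,0.1,-4.6,0,2.5,0],[-0.1,0.1,-4.6,0,2.5,0],[0,0,0,0,0,0]]}}

```text
time_s: 21.8
ee_pos: [0.527, -0.0529, 0.1027]
eef_rot: [-1.571, 0.0, 2.703]
force: [-2.1, -1.1, -1.9]
grip_width: 0.0134
```

```bash
python3 st.py
```

```text
tip [ 0.6068 -0.09    0.1065] nose -25.46 r 0.0172 axis left of bar -0.0003 F axial -1.38 F left -1.87 Fz -1.95 M [-0.202  0.298 -0.168] pitch 0.0
torque about axis 0.028 from F only 0.196 t 21.8 p [ 0.527  -0.0529  0.1027] [-90.03   0.   154.89] q6 1.84
```

Call:
{"method": "step_arm", "body": {"targets": [[-0.1,0.1,-4.6,0,2.5,0],[-0.1,0.1,-4.6,0,2.5,0],[0,0,0,0,0,0]]}}

```text
time_s: 22.18
ee_pos: [0.5313, -0.0448, 0.1025]
eef_rot: [-1.571, 0.0, 2.616]
force: [-0.5, -0.8, -3.4]
grip_width: 0.0133
```

```bash
python3 st.py
```

```text
tip [ 0.6076 -0.0887  0.1063] nose -30.44 r 0.0172 axis left of bar -0.0003 F axial -0.01 F left -0.92 Fz -3.43 M [-0.325  0.299 -0.151] pitch 0.0
torque about axis -0.054 from F only 0.097 t 22.175 p [ 0.5313 -0.0448  0.1025] [-90.03   0.   149.91] q6 1.94
```

Call:
{"method": "step_arm", "body": {"targets": [[-0.1,0.1,-4.6,0,2.5,0],[-0.1,0.1,-4.6,0,2.5,0],[0,0,0,0,0,0]]}}

```text
time_s: 22.55
ee_pos: [0.5363, -0.037, 0.1023]
eef_rot: [-1.571, 0.0, 2.529]
force: [0.0, -1.1, -2.9]
grip_width: 0.0137
```

```bash
python3 st.py
```

```text
tip [ 0.6084 -0.0874  0.1061] nose -35.42 r 0.0172 axis left of bar -0.0004 F axial 0.65 F left -0.86 Fz -2.95 M [-0.233  0.222 -0.117] pitch 0.01
torque about axis -0.026 from F only 0.091 t 22.55 p [ 0.5363 -0.037   0.1023] [-9.0030e+01  1.0000e-02  1.4493e+02] q6 2.05
```

Call:
{"method": "step_arm", "body": {"targets": [[-0.1,0.1,-3.7,0,2,0],[-0.1,0.1,-3.7,0,2,0],[0,0,0,0,0,0]]}}

```text
time_s: 22.92
ee_pos: [0.5407, -0.0312, 0.1021]
eef_rot: [-1.571, -0.0, 2.46]
force: [-1.0, -1.7, -2.2]
grip_width: 0.0136
```

```bash
python3 st.py
```

```text
tip [ 0.6091 -0.0865  0.1059] nose -39.43 r 0.0172 axis left of bar -0.0003 F axial 0.29 F left -1.97 Fz -2.15 M [-0.326  0.349 -0.124] pitch -0.01
torque about axis 0.083 from F only 0.207 t 22.925 p [ 0.5407 -0.0312  0.1021] [-9.0020e+01 -1.0000e-02  1.4092e+02] q6 2.13
```

Call:
{"method": "step_arm", "body": {"targets": [[-0.1,0.1,-3.7,0,2,0],[-0.1,0.1,-3.7,0,2,0],[-0.1,0.1,-3.7,0,2,0],[0,0,0,0,0,0]]}}

```text
time_s: 23.42
ee_pos: [0.5475, -0.0233, 0.1015]
eef_rot: [-1.57, -0.001, 2.354]
force: [-6.9, -3.9, -1.5]
grip_width: 0.0139
```

```bash
python3 st.py
```

```text
tip [ 0.6098 -0.0855  0.1052] nose -45.47 r 0.0174 axis left of bar 0.0003 F axial -2.07 F left -7.62 Fz -1.48 M [-0.823  1.228 -0.471] pitch -0.08
torque about axis 0.33 from F only 0.801 t 23.425 p [ 0.5475 -0.0233  0.1015] [-8.9930e+01 -8.0000e-02  1.3488e+02] q6 2.25
```

The collar has landed. The torque about the axis is now about 0.33 N m, so from here I'll take 1-degree steps with a check after each.

Call:
{"method": "step_arm", "body": {"targets": [[0,0,-1.9,0,1,0],[0,0,0,0,0,0]]}}

```text
time_s: 23.68
ee_pos: [0.5487, -0.0221, 0.1015]
eef_rot: [-1.569, -0.002, 2.337]
force: [-7.4, -4.9, -1.1]
grip_width: 0.0133
```

```bash
python3 st.py
```

```text
tip [ 0.6098 -0.0854  0.1051] nose -46.46 r 0.0174 axis left of bar 0.0005 F axial -1.53 F left -8.75 Fz -1.15 M [-0.887  1.404 -0.531] pitch -0.09
torque about axis 0.389 from F only 0.921 t 23.675 p [ 0.5487 -0.0221  0.1015] [-8.9910e+01 -9.0000e-02  1.3389e+02] q6 2.27
```

Call:
{"method": "step_arm", "body": {"targets": [[0,0,-1.9,0,1,0],[0,0,0,0,0,0]]}}

```text
time_s: 23.92
ee_pos: [0.55, -0.0209, 0.1014]
eef_rot: [-1.569, -0.002, 2.319]
force: [-6.9, -3.5, -1.5]
grip_width: 0.0132
```

```bash
python3 st.py
```

```text
tip [ 0.61   -0.0852  0.1051] nose -47.47 r 0.0174 axis left of bar 0.0005 F axial -2.14 F left -7.46 Fz -1.46 M [-0.898  1.472 -0.559] pitch -0.1
torque about axis 0.225 from F only 0.784 t 23.925 p [ 0.55   -0.0209  0.1014] [-8.9900e+01 -1.0000e-01  1.3288e+02] q6 2.29
```

```bash
python3 - <<'E'
from h import *
c,o=wrist();np.savez("w10.npz",**c)
save("w10c",cv2.resize(c["pixels"][0:180,200:440],None,fx=3.3,fy=3.3,interpolation=cv2.INTER_CUBIC))
E
python3 st.py
```

```text
tip [ 0.61   -0.0852  0.1051] nose -47.46 r 0.0175 axis left of bar 0.0006 F axial -1.17 F left -8.06 Fz -1.35 M [-0.928  1.558 -0.59 ] pitch -0.1
torque about axis 0.258 from F only 0.848 t 23.975 p [ 0.5499 -0.0209  0.1014] [-8.9900e+01 -1.0000e-01  1.3289e+02] q6 2.29
```

View pics/w10c.png

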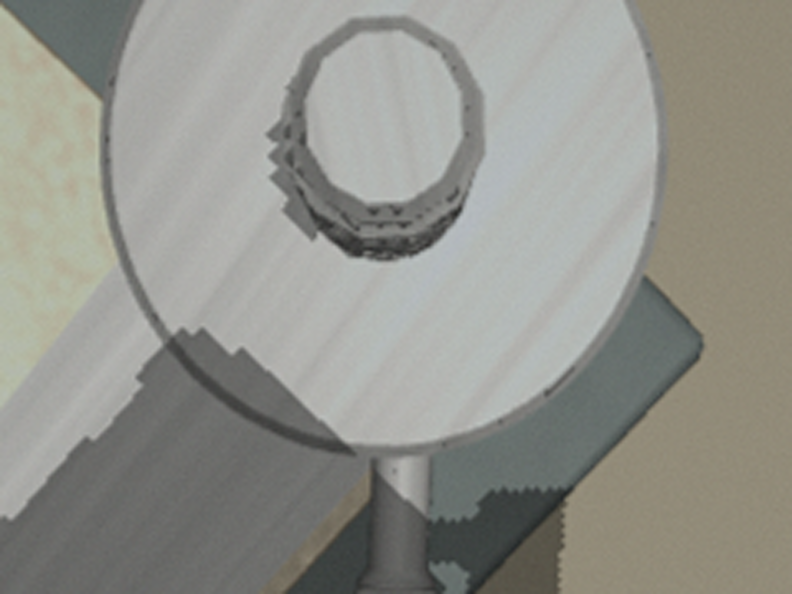

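Call:
{"method": "step_arm", "body": {"targets": [[0,0,0,0,2,0],[0,0,0,0,0,0]]}}

```text
time_s: 24.22
ee_pos: [0.5505, -0.0205, 0.1017]
eef_rot: [-1.57, -0.001, 2.285]
force: [-6.0, -1.0, -1.5]
grip_width: 0.0131
```

```bash
python3 st.py
```

```text
tip [ 0.6083 -0.0869  0.1054] nose -49.45 r 0.0176 axis left of bar 0.0035 F axial -3.2 F left -5.22 Fz -1.5 M [-0.325  1.045 -0.228] pitch -0.06
torque about axis 0.308 from F only 0.536 t 24.225 p [ 0.5505 -0.0205  0.1017] [-8.998e+01 -6.000e-02  1.309e+02] q6 2.32
```

Call:
{"method": "step_arm", "body": {"targets": [[0,0,-0.9,0,1.5,0],[0,0,0,0,0,0]]}}

```text
time_s: 24.48
ee_pos: [0.5515, -0.0196, 0.1018]
eef_rot: [-1.571, -0.001, 2.258]
force: [-4.4, -0.6, -1.7]
grip_width: 0.0134
```

```bash
python3 st.py
```

```text
tip [ 0.6075 -0.0875  0.1055] nose -50.96 r 0.0179 axis left of bar 0.005 F axial -2.27 F left -3.77 Fz -1.66 M [-0.077  1.022 -0.097] pitch -0.04
torque about axis 0.286 from F only 0.383 t 24.475 p [ 0.5515 -0.0196  0.1018] [-9.0010e+01 -4.0000e-02  1.2939e+02] q6 2.35
```

Call:
{"method": "step_arm", "body": {"targets": [[0,0,-2.8,0,1.5,0],[0,0,0,0,0,0]]}}

```text
time_s: 24.72
ee_pos: [0.5536, -0.0178, 0.1017]
eef_rot: [-1.571, -0.001, 2.232]
force: [-5.8, 0.4, -1.0]
grip_width: 0.0137
```

```bash
python3 st.py
```

```text
tip [ 0.6078 -0.0871  0.1054] nose -52.47 r 0.0179 axis left of bar 0.005 F axial -3.86 F left -4.41 Fz -1.03 M [-0.29   1.173 -0.154] pitch -0.05
torque about axis 0.288 from F only 0.441 t 24.725 p [ 0.5536 -0.0178  0.1017] [-8.9990e+01 -5.0000e-02  1.2788e+02] q6 2.38
```

Call:
{"method": "step_arm", "body": {"targets": [[0,0,-2.8,0,1.5,0],[0,0,0,0,0,0]]}}

```text
time_s: 24.98
ee_pos: [0.5556, -0.0161, 0.1016]
eef_rot: [-1.57, -0.001, 2.206]
force: [-6.9, -0.1, -0.9]
grip_width: 0.0134
```

```bash
python3 st.py
```

```text
tip [ 0.608  -0.0868  0.1053] nose -53.98 r 0.0179 axis left of bar 0.0051 F axial -3.97 F left -5.61 Fz -0.86 M [-0.284  1.373 -0.174] pitch -0.07
torque about axis 0.392 from F only 0.567 t 24.975 p [ 0.5556 -0.0161  0.1016] [-8.9960e+01 -7.0000e-02  1.2637e+02] q6 2.41
```

```bash
cat > grain.py <<'E'
from rim import *
def grain(c,z,A=(.6222,-.0977)):
    # rectify collar top face to 0.2mm/px, structure tensor on smooth area
    n=400;s=.0002;g=(np.arange(n)-n/2)*s
    X,Y=np.meshgrid(g+A[0],g+A[1]);uv=proj(c,np.c_[X.ravel(),Y.ravel(),0*X.ravel()+z]).astype(np.float32).reshape(n,n,2)
    im=cv2.remap(cv2.cvtColor(c["pixels"],cv2.COLOR_RGB2GRAY).astype(np.float32),uv[...,0],uv[...,1],cv2.INTER_LINEAR,borderValue=-1)
    im2=cv2.GaussianBlur(im,(0,0),4)
    gx=cv2.Sobel(im2,cv2.CV_32F,1,0);gy=cv2.Sobel(im2,cv2.CV_32F,0,1)
    rr=np.hypot(X-A[0],Y-A[1]);m=(rr<.033)&(rr>.018)&(uv[...,1]>6)
    mag=np.hypot(gx,gy);m&=mag<np.percentile(mag[m],80)
    J=np.array([[np.sum(gx[m]**2),np.sum(gx[m]*gy[m])],[0,np.sum(gy[m]**2)]]);J[1,0]=J[0,1]
    w,v=np.linalg.eigh(J);return (np.degrees(np.arctan2(v[1,0],v[0,0])))%180,w[1]/w[0]
if __name__=="__main__":
    c,o=wrist();np.savez("w11.npz",**c)
    save("w11c",cv2.resize(c["pixels"][0:180,200:440],None,fx=3.3,fy=3.3,interpolation=cv2.INTER_CUBIC))
    for f,z,h in (("w5",.1285,37.3),("w6",.127,None),("w7",.126,-45.5),("w8",.126,-45.5),("w9",.126,-45.5),("w10",.122,None),("w11",.122,None)):
        print(f,grain(dict(np.load(f+".npz")),z),h)
E
python3 grain.py
```

```text
w5 (np.float64(82.21458564060167), np.float64(16.716260067953133)) 37.3
w6 (np.float64(36.66437367379439), np.float64(11.08488747884323)) None
w7 (np.float64(179.41809081039833), np.float64(11.33569846634629)) -45.5
w8 (np.float64(179.9313587473013), np.float64(10.094794899558611)) -45.5
w9 (np.float64(177.96369176403823), np.float64(25.444390396345923)) -45.5
w10 (np.float64(96.93131749946004), np.float64(9.719889905665474)) None
w11 (np.float64(95.25475349614094), np.float64(9.17153184850351)) None
```

View pics/w11c.png

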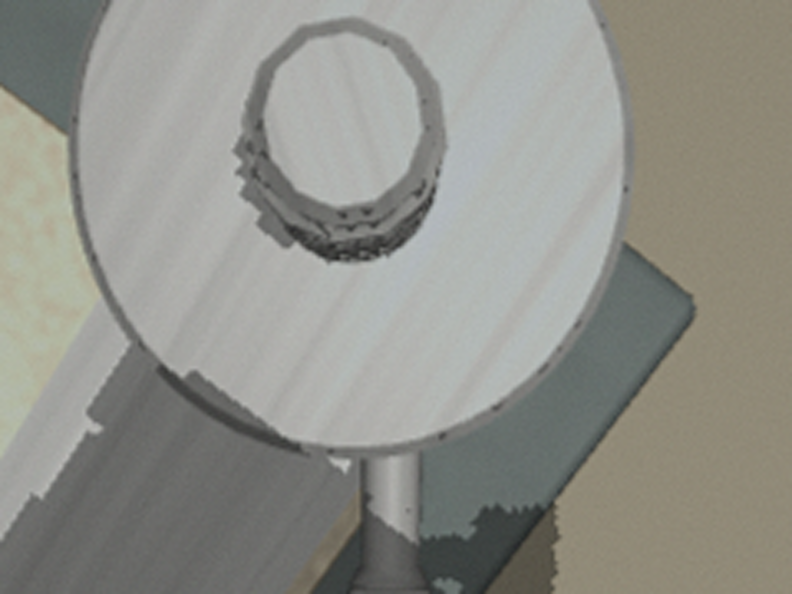

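Run:
```python
from arc import *
p,R=cur();pt,Rt=tp(-45,.019,.1053)
o,p1,R1=rows(p,R,pt,Rt,3);show(o)
```

```text
[[0.2,0,3.8,-0.01,-2.99,0.02],[0.3,0.1,3.9,-0.01,-2.98,0.03],[0.6,-0,3.8,-0.01,-2.99,0.02]]
```

Call:
{"method": "step_arm", "body": {"targets": [[0.2,0,3.8,0,-3,0],[0.3,0,3.9,0,-3,0],[0.6,0,3.8,0,-3,0],[0,0,0,0,0,0],[0,0,0,0,0,0]]}}

```text
time_s: 25.65
ee_pos: [0.5468, -0.0227, 0.1019]
eef_rot: [-1.572, 0.0, 2.361]
force: [-0.8, -2.9, -1.8]
grip_width: 0.0132
```

```bash
python3 st.py
python3 - <<'E'
from grain import *
c,o=wrist();np.savez("w12.npz",**c);print(grain(c,.122))
E
```

```text
tip [ 0.6095 -0.0845  0.1057] nose -45.08 r 0.0184 axis left of bar -0.0003 F axial 1.54 F left -2.61 Fz -1.83 M [-0.575  0.225 -0.196] pitch 0.02
torque about axis 0.083 from F only 0.278 t 25.65 p [ 0.5468 -0.0227  0.1019] [-9.0050e+01  2.0000e-02  1.3527e+02] q6 2.24
(np.float64(94.60014943237023), np.float64(9.86505268426443))
```

Call:
{"method": "step_arm", "body": {"targets": [[-0.1,0,3.7,0,-2,0],[-0.1,0,2.5,0,-1.5,0],[0,0,0,0,0,0]]}}

```text
time_s: 26.08
ee_pos: [0.5425, -0.0271, 0.1018]
eef_rot: [-1.572, -0.0, 2.423]
force: [-0.6, 0.3, -2.6]
grip_width: 0.0134
```

```bash
python3 st.py
```

```text
tip [ 0.6088 -0.0849  0.1056] nose -41.55 r 0.0185 axis left of bar -0.0007 F axial -0.63 F left -0.22 Fz -2.58 M [-0.083  0.042 -0.087] pitch -0.0
torque about axis -0.064 from F only 0.023 t 26.075 p [ 0.5425 -0.0271  0.1018] [-90.05  -0.   138.8 ] q6 2.17
```

Unloaded. I'll withdraw and look.

Call:
{"method": "step_arm", "body": {"targets": [[6,0,0,0,0,0],[12,0,0,0,0,0],[14,0,0,0,0,0],[4,0,0,0,0,0],[0,0,0,0,0,0],[0,0,0,0,0,0]]}}

```text
time_s: 26.82
ee_pos: [0.5155, -0.0036, 0.1019]
eef_rot: [-1.571, 0.0, 2.422]
force: [0.1, 0.3, -1.8]
grip_width: 0.0132
```

```bash
python3 st.py
python3 - <<'E'
from grain import *
c,o=wrist();np.savez("w13.npz",**c);print(grain(c,.122))
save("w13d",cv2.resize(c["pixels"][0:110,250:390],None,fx=5.5,fy=5.5,interpolation=cv2.INTER_CUBIC))
E
```

```text
tip [ 0.5818 -0.0614  0.1057] nose -41.55 r 0.0543 axis left of bar -0.0004 F axial -0.13 F left 0.3 Fz -1.75 M [0.019 0.015 0.042] pitch 0.01
torque about axis -0.001 from F only -0.043 t 26.825 p [ 0.5155 -0.0036  0.1019] [-9.004e+01  1.000e-02  1.388e+02] q6 2.21
(np.float64(93.06694866209887), np.float64(19.183103618030014))
```

View pics/w13d.png

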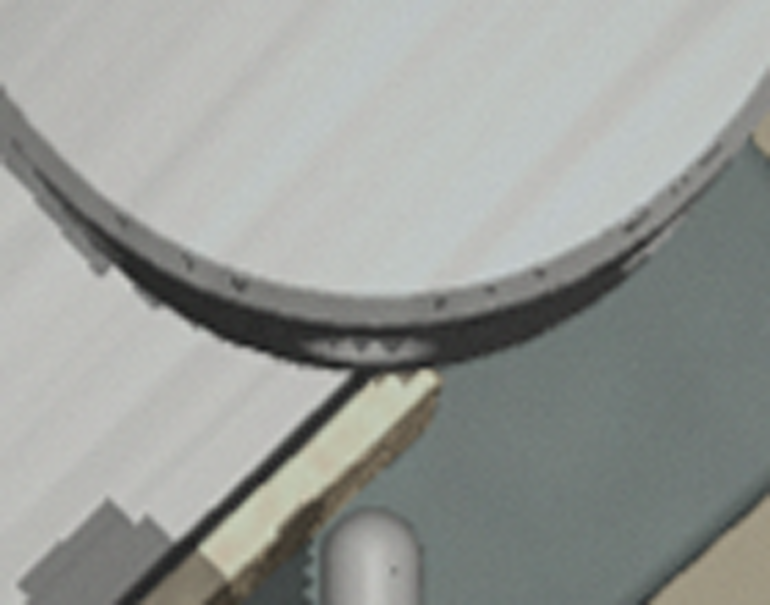

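Run:
```python
from arc import *
ns=np.linspace(-41.5,3.5,7)[1:]
o,p,R=seq([tp(n,.054,.106) for n in ns]);show(o)
```

```text
[[-1.4,-0.4,19,0,-7.6,-0],[-1.2,0,18.6,0,-7.5,-0],[-1.2,0,18.5,0,-7.5,-0],[-1.2,-0,18.6,0,-7.5,-0],[-1.2,-0,18.5,0,-7.5,-0],[-1.2,-0,18.5,0,-7.5,-0]]
```

Call:
{"method": "step_arm", "body": {"targets": [[-1.2,-0.4,19,0,-7.6,0],[-1.2,0,18.6,0,-7.5,0],[-1.2,0,18.5,0,-7.5,0],[-1.2,0,18.6,0,-7.5,0],[-1.2,0,18.5,0,-7.5,0],[-1.2,0,18.5,0,-7.5,0],[0,0,0,0,0,0],[0,0,0,0,0,0],[0,0,0,0,0,0]]}}

```text
time_s: 28.0
ee_pos: [0.4803, -0.1063, 0.1021]
eef_rot: [-1.571, 0.0, -3.074]
force: [0.4, -0.8, -2.9]
grip_width: 0.0132
```

```bash
python3 st.py
python3 - <<'E'
from grain import *
c,o=wrist();np.savez("w14.npz",**c);print(grain(c,.122))
save("w14d",cv2.resize(c["pixels"][0:110,250:390],None,fx=5.5,fy=5.5,interpolation=cv2.INTER_CUBIC))
E
```

```text
tip [ 0.568  -0.1002  0.106 ] nose 3.51 r 0.0542 axis left of bar -0.0009 F axial 0.36 F left -0.78 Fz -2.95 M [-0.005  0.124  0.016] pitch 0.01
torque about axis 0.127 from F only 0.111 t 28.0 p [ 0.4803 -0.1063  0.1021] [-9.0030e+01  1.0000e-02 -1.7614e+02] q6 1.21
(np.float64(95.91645932759612), np.float64(17.438961084711938))
```

View pics/w14d.png

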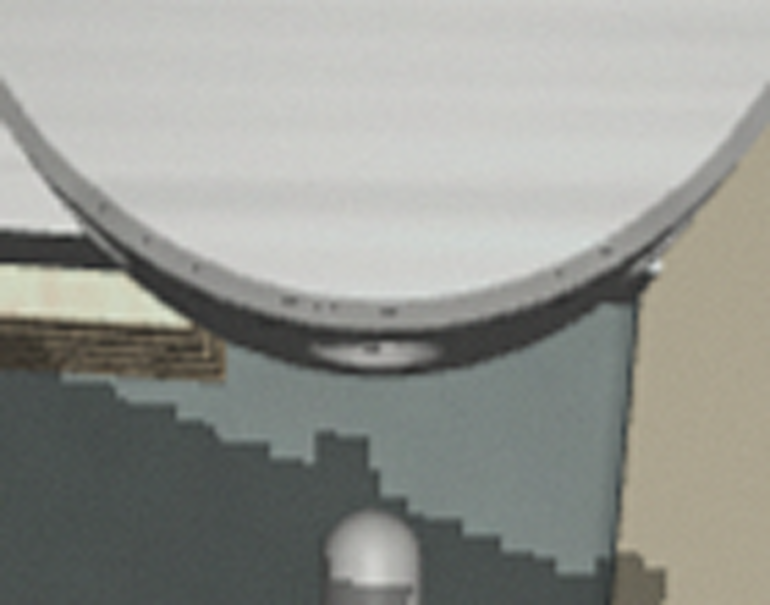

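Call:
{"method": "step_arm", "body": {"targets": [[-6,0,0.4,0,0,0],[-5,0,0.2,0,0,0],[-4,0,0,0,0,0],[-3,0,0,0,0,0],[-3,0,0,0,0,0],[0,0,0,0,0,0]]}}

```text
time_s: 28.8
ee_pos: [0.5013, -0.1059, 0.1021]
eef_rot: [-1.571, 0.0, -3.073]
force: [-0.2, -0.9, -1.5]
grip_width: 0.0133
```

```bash
python3 st.py
```

```text
tip [ 0.5891 -0.0997  0.1059] nose 3.56 r 0.0332 axis left of bar -0.0 F axial -0.28 F left -0.87 Fz -1.51 M [-0.028 -0.004  0.048] pitch 0.01
torque about axis 0.154 from F only 0.105 t 28.8 p [ 0.5013 -0.1059  0.1021] [-9.0030e+01  1.0000e-02 -1.7609e+02] q6 1.22
```

Call:
{"method": "step_arm", "body": {"targets": [[-5,0,0,0,0,0],[-5,0,0,0,0,0],[-4.5,0,0,0,0,0],[0,0,0,0,0,0]]}}

```text
time_s: 29.3
ee_pos: [0.5159, -0.1049, 0.1021]
eef_rot: [-1.571, 0.0, -3.073]
force: [0.0, -0.4, -3.0]
grip_width: 0.0134
```

```bash
python3 st.py
```

```text
tip [ 0.6037 -0.0987  0.1059] nose 3.57 r 0.0185 axis left of bar -0.0001 F axial -0.0 F left -0.43 Fz -3.02 M [-0.02   0.083  0.056] pitch 0.02
torque about axis 0.102 from F only 0.046 t 29.3 p [ 0.5159 -0.1049  0.1021] [-9.0030e+01  2.0000e-02 -1.7608e+02] q6 1.23
```

```bash
cat > avg.py <<'E'
from plan import *
from grain import grain
import sys
A=np.array([.6222,-.0977]);L=[]
for k in range(int(sys.argv[1]) if len(sys.argv)>1 else 6):
    o=get_obs();F,M,p=o["force"],o["moment"],o["ee_pos"];q=p[:2]-A
    L.append([q[0]*F[1]-q[1]*F[0]+M[2],q[0]*F[1]-q[1]*F[0],M[2],F[2],o["grip_width"]*1e3]);c=camera("wrist")
c["T"]=pose(get_obs())@c["tool_from_camera"]
L=np.array(L);print("torque total,Fonly,Mz,Fz,gw mean",L.mean(0).round(3),"sd",L.std(0).round(3),"each",L[:,0].round(2),"grain",[round(float(v),2) for v in grain(c,.122)],"t",get_obs()["time_s"])
# bar column at nose
np.savez("last.npz",**c)
E
python3 avg.py 6
```

```text
torque total,Fonly,Mz,Fz,gw mean [ 0.069  0.046  0.023 -3.289 13.323] sd [0.043 0.044 0.035 0.309 0.176] each [0.1  0.07 0.02 0.1  0.12 0.01] grain [94.12, 15.71] t 29.6
```

Call:
{"method": "step_arm", "body": {"targets": [[-0.1,0,-3.7,0,3,0],[-0.1,0,-3.7,0,3,0],[0,0,-1.9,0,2,0],[0,0,0,0,0,0]]}}

```text
time_s: 30.1
ee_pos: [0.5157, -0.0954, 0.1022]
eef_rot: [-1.572, 0.0, 3.071]
force: [0.3, 1.8, -2.8]
grip_width: 0.0135
```

```bash
python3 st.py; python3 avg.py 5
```

```text
tip [ 0.6035 -0.1014  0.1061] nose -4.41 r 0.0191 axis left of bar 0.0052 F axial 0.14 F left 1.84 Fz -2.83 M [ 0.465 -0.088  0.227] pitch 0.03
torque about axis 0.032 from F only -0.195 t 30.1 p [ 0.5157 -0.0954  0.1022] [-9.0050e+01  3.0000e-02  1.7594e+02] q6 1.39
torque total,Fonly,Mz,Fz,gw mean [-0.029 -0.263  0.234 -3.423 13.353] sd [0.069 0.073 0.01  0.299 0.163] each [ 0.03 -0.06  0.06 -0.14 -0.04] grain [94.94, 13.85] t 30.35
```

Call:
{"method": "step_arm", "body": {"targets": [[0,0,-3,0,0,0],[0,0,-2,0,0.5,0],[0,0,0,0,0,0]]}}

```text
time_s: 30.72
ee_pos: [0.5159, -0.0912, 0.1022]
eef_rot: [-1.57, 0.0, 3.06]
force: [-0.4, -5.4, -2.8]
grip_width: 0.0136
```

```bash
python3 st.py; python3 avg.py 5
```

```text
tip [ 0.6036 -0.0982  0.106 ] nose -5.0 r 0.0186 axis left of bar 0.0021 F axial 0.07 F left -5.41 Fz -2.79 M [-1.118  0.227 -0.373] pitch 0.01
torque about axis 0.204 from F only 0.577 t 30.725 p [ 0.5159 -0.0912  0.1022] [-8.9970e+01  1.0000e-02  1.7535e+02] q6 1.41
torque total,Fonly,Mz,Fz,gw mean [ 0.226  0.611 -0.385 -2.743 13.4  ] sd [0.033 0.056 0.027 0.133 0.102] each [0.2  0.28 0.2  0.2  0.25] grain [95.07, 13.69] t 30.975
```

Call:
{"method": "step_arm", "body": {"targets": [[0,0,-2,0,2,0],[0,0,-2,0,1.5,0],[0,0,0,0,0,0]]}}

```text
time_s: 31.35
ee_pos: [0.5162, -0.0873, 0.1022]
eef_rot: [-1.57, 0.0, 2.999]
force: [-1.6, -6.0, -2.6]
grip_width: 0.0135
```

```bash
python3 st.py; python3 avg.py 4
```

```text
tip [ 0.6033 -0.0996  0.106 ] nose -8.51 r 0.019 axis left of bar 0.0046 F axial -0.66 F left -6.19 Fz -2.58 M [-1.201  0.334 -0.285] pitch 0.0
torque about axis 0.37 from F only 0.655 t 31.35 p [ 0.5162 -0.0873  0.1022] [-89.96   0.   171.84] q6 1.48
torque total,Fonly,Mz,Fz,gw mean [ 0.328  0.612 -0.284 -2.458 13.288] sd [0.056 0.034 0.029 0.41  0.178] each [0.37 0.33 0.38 0.24] grain [95.23, 13.41] t 31.55
```

Call:
{"method": "step_arm", "body": {"targets": [[0,0,-2.5,0,1.5,0],[0,0,-2.5,0,1.5,0],[0,0,0,0,0,0]]}}

```text
time_s: 31.92
ee_pos: [0.5168, -0.0825, 0.1021]
eef_rot: [-1.57, -0.0, 2.947]
force: [-2.0, -7.3, -1.8]
grip_width: 0.0138
```

```bash
python3 st.py; python3 avg.py 4
```

```text
tip [ 0.6032 -0.0994  0.1059] nose -11.51 r 0.0191 axis left of bar 0.0054 F axial -0.55 F left -7.59 Fz -1.85 M [-1.46   0.397 -0.248] pitch -0.02
torque about axis 0.555 from F only 0.803 t 31.925 p [ 0.5168 -0.0825  0.1021] [-8.9940e+01 -2.0000e-02  1.6884e+02] q6 1.54
torque total,Fonly,Mz,Fz,gw mean [ 0.552  0.814 -0.261 -2.655 13.787] sd [0.038 0.016 0.025 0.523 0.229] each [0.55 0.5  0.55 0.61] grain [93.91, 11.9] t 32.125
```

Call:
{"method": "step_arm", "body": {"targets": [[0,0,-1.5,0,0.8,0],[0,0,-1.5,0,0.7,0],[0,0,0,0,0,0]]}}

```text
time_s: 32.5
ee_pos: [0.5173, -0.0798, 0.1021]
eef_rot: [-1.569, -0.001, 2.921]
force: [-3.0, -8.8, -1.2]
grip_width: 0.0135
```

```bash
python3 st.py; python3 avg.py 5
```

```text
tip [ 0.6032 -0.0989  0.1059] nose -13.01 r 0.0191 axis left of bar 0.0055 F axial -0.95 F left -9.24 Fz -1.15 M [-1.646  0.634 -0.337] pitch -0.03
torque about axis 0.64 from F only 0.976 t 32.5 p [ 0.5173 -0.0798  0.1021] [-8.9920e+01 -3.0000e-02  1.6734e+02] q6 1.57
torque total,Fonly,Mz,Fz,gw mean [ 0.653  0.974 -0.321 -2.257 13.502] sd [0.056 0.054 0.029 0.566 0.114] each [0.64 0.76 0.59 0.64 0.64] grain [93.23, 12.08] t 32.75
```

Call:
{"method": "step_arm", "body": {"targets": [[0,0,-1.5,0,0.8,0],[0,0,-1.5,0,0.8,0],[0,0,0,0,0,0]]}}

```text
time_s: 33.12
ee_pos: [0.5178, -0.077, 0.102]
eef_rot: [-1.569, -0.001, 2.893]
force: [-4.4, -9.0, -2.6]
grip_width: 0.0136
```

```bash
python3 st.py; python3 avg.py 5
```

```text
tip [ 0.6032 -0.0985  0.1058] nose -14.61 r 0.0191 axis left of bar 0.0055 F axial -1.99 F left -9.82 Fz -2.57 M [-1.875  0.876 -0.334] pitch -0.05
torque about axis 0.697 from F only 1.031 t 33.125 p [ 0.5178 -0.077   0.102 ] [-8.9910e+01 -5.0000e-02  1.6574e+02] q6 1.6
torque total,Fonly,Mz,Fz,gw mean [ 0.722  1.056 -0.334 -2.31  13.511] sd [0.028 0.028 0.009 0.367 0.199] each [0.7  0.74 0.71 0.77 0.69] grain [92.3, 12.02] t 33.375
```

Call:
{"method": "step_arm", "body": {"targets": [[0,0,-1.5,0,0.8,0],[0,0,-1.5,0,0.8,0],[0,0,0,0,0,0]]}}

```text
time_s: 33.75
ee_pos: [0.5184, -0.0742, 0.102]
eef_rot: [-1.569, -0.001, 2.865]
force: [-5.0, -10.8, -2.0]
grip_width: 0.0134
```

```bash
python3 st.py; python3 avg.py 6
```

```text
tip [ 0.6031 -0.0981  0.1057] nose -16.22 r 0.0191 axis left of bar 0.0057 F axial -1.73 F left -11.8 Fz -2.04 M [-2.092  1.    -0.332] pitch -0.06
torque about axis 0.91 from F only 1.242 t 33.75 p [ 0.5184 -0.0742  0.102 ] [-8.9900e+01 -6.0000e-02  1.6413e+02] q6 1.64
torque total,Fonly,Mz,Fz,gw mean [ 0.861  1.204 -0.342 -2.297 13.27 ] sd [0.061 0.053 0.018 0.358 0.157] each [0.91 0.82 0.78 0.83 0.97 0.86] grain [91.45, 11.68] t 34.05
```

About 0.86 N m measured, with a no-load bias of a few hundredths, so roughly 0.8. I'll back off within the play and withdraw.

Run:
```python
from arc import *
p,R=cur();pt,Rt=tp(-3,.019,.1057)
o,p1,R1=rows(p,R,pt,Rt,4);show(o)
```

```text
[[-0.5,0,4.7,-0.02,-3.3,0.02],[-0.3,0.1,4.7,-0.03,-3.3,0.01],[0.1,0,4.7,-0.02,-3.3,0.02],[0.3,0,4.7,-0.02,-3.31,0.02]]
```

Call:
{"method": "step_arm", "body": {"targets": [[-0.2,0,4.7,0,-3.3,0],[0,0,4.7,0,-3.3,0],[0,0,4.7,0,-3.3,0],[0,0,4.7,0,-3.3,0],[0,0,0,0,0,0],[0,0,0,0,0,0]]}}

```text
time_s: 34.8
ee_pos: [0.5159, -0.0915, 0.1022]
eef_rot: [-1.571, 0.0, 3.095]
force: [1.1, -2.5, -2.8]
grip_width: 0.0131
```

```bash
python3 st.py; python3 avg.py 3
```

```text
tip [ 0.6038 -0.0954  0.106 ] nose -3.03 r 0.0186 axis left of bar -0.0013 F axial 1.21 F left -2.46 Fz -2.75 M [-0.491 -0.047 -0.177] pitch 0.02
torque about axis 0.084 from F only 0.261 t 34.8 p [ 0.5159 -0.0915  0.1022] [-9.0020e+01  2.0000e-02  1.7732e+02] q6 1.37
torque total,Fonly,Mz,Fz,gw mean [ 0.108  0.302 -0.194 -2.777 13.272] sd [0.018 0.046 0.032 0.098 0.173] each [0.08 0.11 0.13] grain [90.57, 13.06] t 34.95
```

Call:
{"method": "step_arm", "body": {"targets": [[0,0,3.5,0,-2,0],[0,0,0,0,0,0]]}}

```text
time_s: 35.2
ee_pos: [0.5156, -0.0948, 0.1022]
eef_rot: [-1.572, 0.0, 3.131]
force: [0.4, -1.0, -3.2]
grip_width: 0.0133
```

```bash
python3 st.py; python3 avg.py 3
```

```text
tip [ 0.6036 -0.0956  0.106 ] nose -0.97 r 0.0187 axis left of bar -0.0018 F axial 0.42 F left -0.99 Fz -3.19 M [-0.138 -0.013 -0.05 ] pitch 0.01
torque about axis 0.055 from F only 0.105 t 35.2 p [ 0.5156 -0.0948  0.1022] [-9.0040e+01  1.0000e-02  1.7938e+02] q6 1.33
torque total,Fonly,Mz,Fz,gw mean [ 0.024  0.086 -0.062 -2.592 13.172] sd [0.031 0.03  0.01  0.441 0.098] each [ 0.06  0.03 -0.02] grain [90.38, 13.06] t 35.35
```

Nearly free. I'll shift 0.8 mm right and draw out.

Call:
{"method": "step_arm", "body": {"targets": [[0,0,0.8,0,0,0],[5,0,0,0,0,0],[12,0,0,0,0,0],[14,0,0,0,0,0],[14,0,0,0,0,0],[0,0,0,0,0,0],[0,0,0,0,0,0]]}}

```text
time_s: 36.22
ee_pos: [0.4709, -0.0954, 0.1024]
eef_rot: [-1.571, 0.001, 3.131]
force: [0.2, 0.3, -3.1]
grip_width: 0.0136
```

```bash
python3 st.py
python3 - <<'E'
from grain import *
c,o=wrist();np.savez("w15.npz",**c);print(grain(c,.122))
save("w15c",cv2.resize(c["pixels"][0:180,200:440],None,fx=3.3,fy=3.3,interpolation=cv2.INTER_CUBIC))
E
```

```text
tip [ 0.5589 -0.0961  0.1063] nose -0.95 r 0.0633 axis left of bar -0.0006 F axial 0.21 F left 0.3 Fz -3.11 M [-0.039 -0.008  0.018] pitch 0.05
torque about axis -0.027 from F only -0.045 t 36.225 p [ 0.4709 -0.0954  0.1024] [-9.002e+01  5.000e-02  1.794e+02] q6 1.3
(np.float64(87.97511944563037), np.float64(244.2641833485435))
```

View pics/w15c.png

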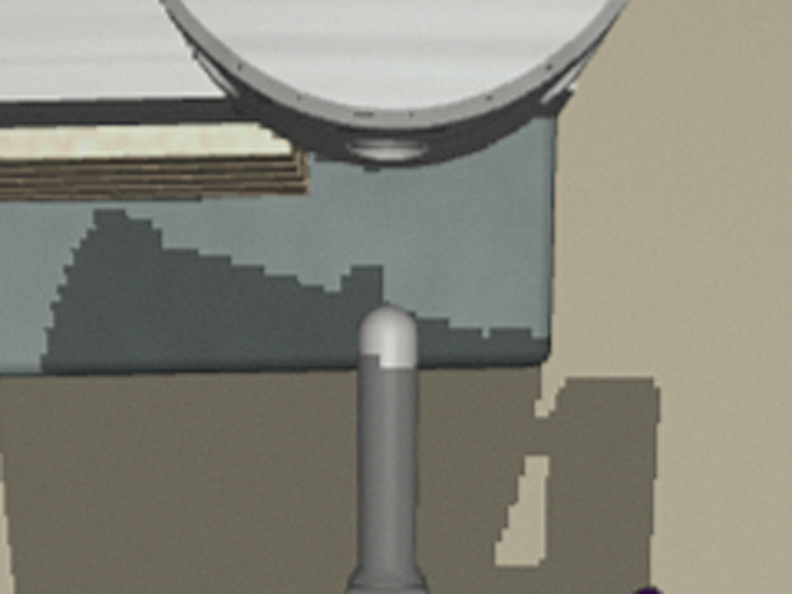

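Run:
```python
from plan import *
p,R=cur();Rt=RT(-83.4)
o,p1,R1=rows(p,R,[.4054,.2061,.09],Rt,12);show(o);print(R1.as_euler('xyz',degrees=True))
```

```text
[[5.7,1,-25.1,-0,-8.1,-0],[2.2,1.1,-25.6,-0,-8.1,-0.01],[-1.5,1,-25.6,-0,-8.1,-0],[-5.1,1,-25.2,-0,-8.1,-0],[-8.6,1.1,-24.3,-0.01,-8.1,-0.01],[-12,1,-22.7,0,-8.1,-0],[-15,1,-20.9,0,-8.1,-0.01],[-17.8,1,-18.6,0,-8.1,-0],[-20.2,1.1,-15.8,-0,-8.1,-0],[-22.3,1,-12.9,-0,-8.1,-0.01],[-23.8,1,-9.5,-0,-8.1,-0],[-25,1.1,-6.1,-0.01,-8.1,-0.01]]
[-9.00049332e+01 -4.03497404e-03 -8.33950252e+01]
```

Call:
{"method": "step_arm", "body": {"targets": [[5.7,1,-25.1,0,-8.1,0],[2.2,1,-25.6,0,-8.1,0],[-1.5,1,-25.6,0,-8.1,0],[-5.1,1,-25.2,0,-8.1,0],[-8.6,1,-24.3,0,-8.1,0],[-12,1,-22.7,0,-8.1,0],[-15,1,-20.9,0,-8.1,0],[-17.8,1,-18.6,0,-8.1,0],[-20.2,1,-15.8,0,-8.1,0],[-22.3,1,-12.9,0,-8.1,0],[-23.8,1,-9.5,0,-8.1,0],[-25,1,-6.1,0,-8.1,0]]}}

```text
time_s: 37.78
ee_pos: [0.4051, 0.2072, 0.0902]
eef_rot: [-1.57, 0.001, -1.451]
force: [-0.1, -0.6, -2.0]
grip_width: 0.0129
```

Call:
{"method": "step_arm", "body": {"targets": [[0,0,0,0,0,0],[0,0,0,0,0,0],[0,0,0,0,0,0]]}}

```text
time_s: 38.15
ee_pos: [0.4054, 0.2056, 0.0903]
eef_rot: [-1.571, 0.0, -1.457]
force: [0.0, 0.2, -3.0]
grip_width: 0.0134
```

Run:
```python
from plan import *
o=get_obs();print(o["ee_pos"],np.degrees(o["eef_rot"]),o["force"],o["moment"])
c,o=wrist();save("w16",c["pixels"])
p,R=cur();show(rows(p,R,[.4054,.2061,.0085],RT(-83.4),6)[0])
```

```text
[0.40535015 0.20559542 0.09029981] [-8.99839919e+01  2.35577865e-02 -8.35066776e+01] [ 0.01332626  0.21052284 -2.95143813] [-0.04539064  0.06722291 -0.03063914]
[[-0.1,13.6,0,-0,-0.02,-0],[-0,13.7,0,-0.01,-0.01,-0.01],[-0.1,13.6,0,0,-0.02,-0],[-0.1,13.6,0.1,-0,-0.01,-0.01],[-0.1,13.7,-0,-0.01,-0.02,-0],[-0,13.6,-0,0,-0.01,-0.01]]
```

View pics/w16.png

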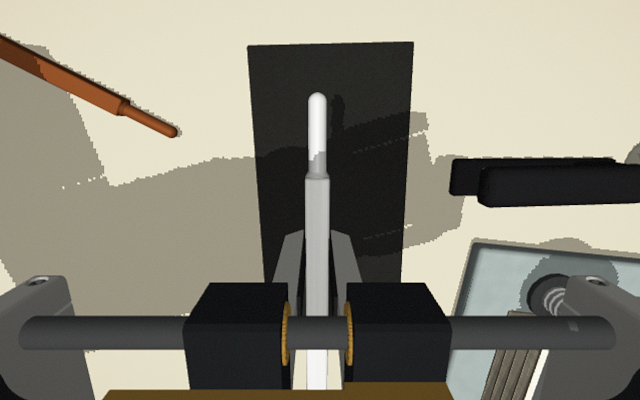

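The bar hangs over the mat, tip at (317,95). I'll lower it until it touches.

Call:
{"method": "step_arm", "body": {"targets": [[0,18,0,0,0,0],[0,18,0,0,0,0],[0,18,0,0,0,0],[0,15,0,0,0,0],[0,9,0,0,0,0],[0,3,0,0,0,0],[0,0,0,0,0,0],[0,0,0,0,0,0]]}}

```text
time_s: 39.2
ee_pos: [0.4054, 0.2063, 0.0098]
eef_rot: [-1.57, 0.001, -1.456]
force: [0.1, 0.1, -2.2]
grip_width: 0.0132
```

Run:
```python
from plan import *
o=get_obs();print(o["ee_pos"],np.degrees(o["eef_rot"]),o["force"],o["moment"])
```

```text
[0.40543234 0.20629363 0.00975331] [-8.99371941e+01  4.11041142e-02 -8.33981095e+01] [ 0.1323743   0.12307048 -2.1575896 ] [0.09378067 0.07420188 0.02003561]
```

Call:
{"method": "step_arm", "body": {"targets": [[0,1,0,0,0,0],[0,1,0,0,0,0],[0,0,0,0,0,0]]}}

```text
time_s: 39.58
ee_pos: [0.4052, 0.2062, 0.0074]
eef_rot: [-1.57, 0.001, -1.455]
force: [0.1, -0.2, -2.3]
grip_width: 0.0134
```

Run:
```python
from plan import *
o=get_obs();print(o["ee_pos"],np.degrees(o["eef_rot"]),o["force"],o["moment"])
```

```text
[0.40522736 0.20623905 0.00735742] [-8.99713385e+01  3.05837863e-02 -8.33917753e+01] [ 0.10693934 -0.152485   -2.34786431] [-0.03629985  0.06150156  0.0097507 ]
```

Call:
{"method": "step_arm", "body": {"targets": [[0,0.6,0,0,0,0],[0,0,0,0,0,0]]}}

```text
time_s: 39.83
ee_pos: [0.4053, 0.2062, 0.0073]
eef_rot: [-1.57, 0.001, -1.455]
force: [-4.0, -1.3, 8.2]
grip_width: 0.0136
```

Call:
{"method": "step_arm", "body": {"targets": [[0,0.4,0,0,0,0],[0,0,0,0,0,0]]}}

```text
time_s: 40.08
ee_pos: [0.4053, 0.2062, 0.0072]
eef_rot: [-1.57, 0.001, -1.455]
force: [-7.3, -2.4, 16.5]
grip_width: 0.0135
```

Contact. I'll ease off and release.

Call:
{"method": "step_arm", "body": {"targets": [[0,-0.9,0,0,0,0],[0,0,0,0,0,0]]}}

```text
time_s: 40.33
ee_pos: [0.4052, 0.2062, 0.0073]
eef_rot: [-1.57, 0.001, -1.456]
force: [-0.7, -1.0, 0.6]
grip_width: 0.0132
```

Call:
{"method": "step_arm", "body": {"targets": [[0,0,0,0,0,0],[0,0,0,0,0,0],[0,0,0,0,0,0],[0,0,0,0,0,0],[0,0,0,0,0,0]], "gripper": 0.1}}

```text
time_s: 40.95
ee_pos: [0.4051, 0.2062, 0.0072]
eef_rot: [-1.571, 0.0, -1.455]
force: [-0.4, 0.0, 0.0]
grip_width: 0.0514
```

Call:
{"method": "step_arm", "body": {"targets": [[0,-5,0,0,0,0],[0,-15,0,0,0,0],[0,-25,0,0,0,0],[0,-35,0,0,0,0],[0,-35,0,0,0,0],[0,-20,0,0,0,0],[0,0,0,0,0,0],[0,0,0,0,0,0]]}}

```text
time_s: 41.95
ee_pos: [0.4048, 0.206, 0.1417]
eef_rot: [-1.571, 0.0, -1.456]
force: [0.3, -0.1, -0.1]
grip_width: 0.0516
```

Run:
```python
from plan import *
c,o=wrist();save("w17",c["pixels"]);print(o["ee_pos"],o["force"])
for n in ("top","scene"):
    c=camera(n);save(n+"E",c["pixels"])
    if n=="top": save("topE2",cv2.resize(c["pixels"][85:260,180:460],None,fx=2.8,fy=2.8,interpolation=cv2.INTER_CUBIC))
    else: save("sceneE2",cv2.resize(c["pixels"][170:300,180:380],None,fx=4,fy=4,interpolation=cv2.INTER_CUBIC))
```

```text
[0.40479107 0.20596614 0.14174747] [ 0.30407992 -0.07815958 -0.14657592]
```

View pics/w17.png

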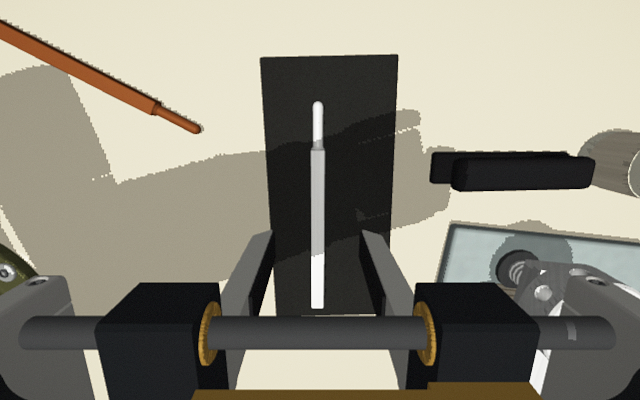

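View pics/topE.png

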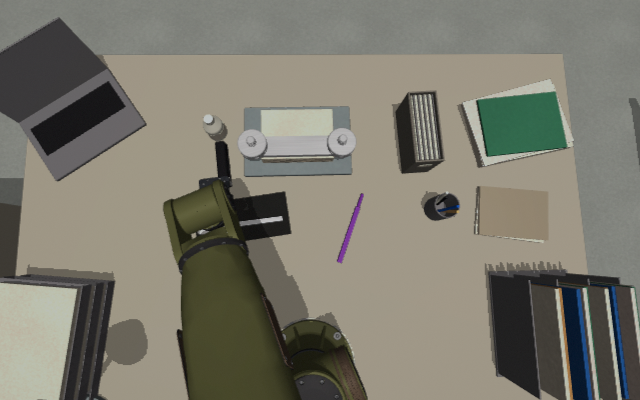

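View pics/sceneE2.png

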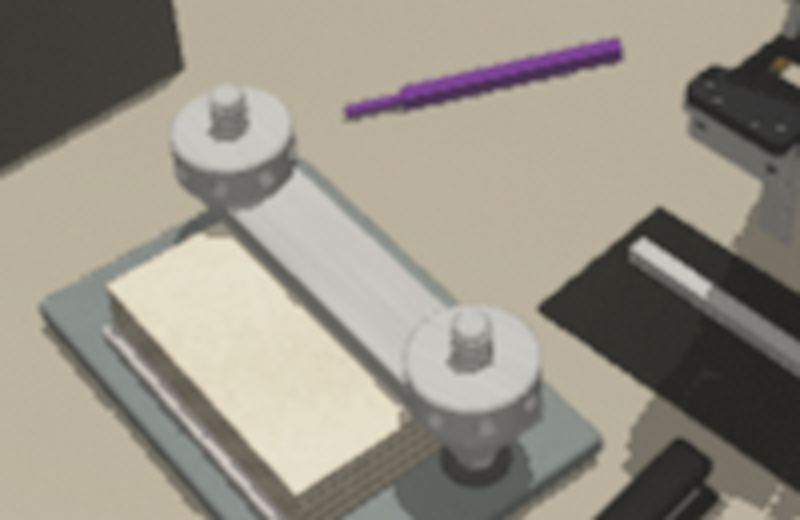

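The wrist view shows the bar flat on the mat, from (318,103) to (318,305). The collar now sits on the pressing bar. The card box (420,132), pen cup (445,205), stapler (222,160), glue bottle (213,125) and the purple bar are where they were in the first picture. Handing in.

Run:
```python
from station import job,get_obs
print(get_obs()["time_s"]);print(job.hand_in())
```

```text
42.1
the job is handed in; nothing more can be done
None
```

I tightened the loose collar with the steel tommy bar, laid the bar back on its mat and handed the job in at 42.1 s. The collar took three insertions and turned about 173 degrees in all. It landed near the end of the second stroke, and I finished it on the third in small steps.

**Torque:** my last averaged reading under load was 0.86 N m, with a spread of about 0.06 between readings. With the bar in the hole and unloaded, the sensor read up to 0.07 N m, so the true value is about 0.8. I did not check it again after drawing the bar out.

**Last checks:** in the pictures the bar lies on the mat almost where it started, and the card box, pen cup, stapler, glue bottle and look-alike bars looked unmoved. The gripper was open and clear of everything, with the force near zero.

**Two things that did not go cleanly:**
- **Collar angle:** on the second stroke the arm's pose alone suggested the collar had turned several degrees further than it had, because the bar tilted in the hole and turned slightly in the fingers. The collar's surface grain and the next look at the hole gave the true angle.
- **Laying down:** the bar touched the mat with about 17 N for a moment before I eased off and let go.

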